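# Grade the sweets for the dispenser

## Task

Carry the hoop-handled sieve over the white tub and shake or rock it until all four small yellow sweets have dropped through into the tub while all the big red ones stay in the sieve, then tip the big ones over the orange lip into the blue bin and set the empty sieve back upright in the middle of its green mat. Never touch the sweets themselves, and leave the other things on the table where they stand.

Things in the scene. Friction and masses are not known exactly. Their poses are not given: they have to be found in the camera images.
- sieve_grip (a point): centre of the blue grip bar (168 mm long along x, 18 mm wide along y, 24 mm high) on top of the sieve's hoop handle, 109 mm above the underside of its feet; axes are the sieve's: x along the bar, z up when level, +y to the pouring side. The sieve is a steel tray 168 x 157 mm, 0.3 to 0.45 kg (about 0.7 kg loaded); hoop posts at x = +-82 mm; walls up to 50 mm above the underside at both x ends and at -y
- sieve_lip (a point): middle of the top edge of the sieve's orange pouring lip, the only low side: 77 mm along the sieve's +y from the middle, 12 mm above the underside, 3 mm above the grid; axes as the sieve's. Big sweets roll out over it when this side is lowered by more than about 36 degrees (surely at 50), at up to 1 m/s
- sieve_grid (a point): middle of the top face of the sieve's grid, 9 mm above the underside and 100 mm below the grip bar's centre. 29 mm square holes in three rows along x at y = -49, 0, +49 mm, with solid 20 mm strips at y = +-24.5 mm where the small sweets lie at first: they roll off into the holes when the sieve is rocked 20 to 30 degrees about x or shaken briskly; the big ones stay in their holes up to about 35
- mat: round green mat, fixed, 224 mm in diameter, 6 mm thick, on which the sieve stands at first; origin at the centre of its underside
- tub: round white tub for the small sweets, fixed, 204 mm over the rim, 65 mm high, wall 4 mm, floor 5 mm thick, 176 mm outside at the bottom; origin at the centre of its underside
- bin: round blue bin for the big sweets, fixed, 212 mm over the rim, 80 mm high, wall 4 mm, floor 5 mm thick, 184 mm outside at the bottom; origin at the centre of its underside
- big0_center (a point): centre of a big red ball sweet, 50 mm in diameter, about 90 g
- big1_center (a point): centre of a big red ball sweet, 50 mm in diameter, about 90 g
- big2_center (a point): centre of a big red ball sweet, 50 mm in diameter, about 90 g
- small0_center (a point): centre of a small yellow sweet, a ball of 21 mm flattened to 20 mm, with 7 mm flats at top and bottom, 10 g
- small1_center (a point): centre of a small yellow sweet, a ball of 21 mm flattened to 20 mm, with 7 mm flats at top and bottom, 10 g
- small2_center (a point): centre of a small yellow sweet, a ball of 21 mm flattened to 20 mm, with 7 mm flats at top and bottom, 10 g
- small3_center (a point): centre of a small yellow sweet, a ball of 21 mm flattened to 20 mm, with 7 mm flats at top and bottom, 10 g
- jar: amber glass jar with a steel cap, 64 mm in diameter, 120 mm high, loose, not part of the job; origin at the centre of its underside
- bottle: green glass bottle with a white cap, 56 mm in diameter, 170 mm high, loose, not part of the job; origin at the centre of its underside
- can: aluminium can with a paper band, 66 mm in diameter, 100 mm high, loose, not part of the job; origin at the centre of its underside
- cup: white ceramic cup, 68 mm in diameter, 85 mm high, loose, not part of the job; origin at the centre of its underside
- lid: round grey plastic lid lying flat, 88 mm in diameter, 24 mm high, loose, not part of the job; origin at the centre of its underside
- scoop: long spoon lying flat, loose, not part of the job; origin about the middle of its length
Not all that is in view belongs to the job. Leave any grey or turquoise look-alike of the part that bears big1_center alone. Leave any black look-alike of the part that bears sieve_grip alone.

How it is judged:
On the way, in this order (a step that is already met when the one before it is completed fails the run):
1. all four small sweets are in the tub while all three big ones are still in the sieve (horizontal distance between each of small0_center, small1_center, small2_center, small3_center and tub below 0.098 m and height (world z) of each of small0_center, small1_center, small2_center, small3_center below 0.06 m and x of big0_center in the frame of sieve_grip between -0.08 and 0.08 m and y of big0_center in the frame of sieve_grip between -0.08 and 0.08 m and z of big0_center in the frame of sieve_grip between -0.11 and -0.03 m and x of big1_center in the frame of sieve_grip between -0.08 and 0.08 m and y of big1_center in the frame of sieve_grip between -0.08 and 0.08 m and z of big1_center in the frame of sieve_grip between -0.11 and -0.03 m and x of big2_center in the frame of sieve_grip between -0.08 and 0.08 m and y of big2_center in the frame of sieve_grip between -0.08 and 0.08 m and z of big2_center in the frame of sieve_grip between -0.11 and -0.03 m), for 0.2 s.
2. all three big sweets are in the bin and the small ones still in the tub (horizontal distance between each of big0_center, big1_center, big2_center and bin below 0.102 m and height (world z) of each of big0_center, big1_center, big2_center below 0.09 m and horizontal distance between each of small0_center, small1_center, small2_center, small3_center and tub below 0.098 m and height (world z) of each of small0_center, small1_center, small2_center, small3_center below 0.06 m), for 0.2 s.
At the end, for the whole second after the job is handed in: All four small sweets lie in the white tub, all three big ones in the blue bin, and the sieve stands upright (within 4.5 degrees) on the green mat, its middle within 40 mm of the mat's middle (all of step 2 and horizontal distance between sieve_grip and mat below 0.04 m and angle between sieve_grip's own z axis and vertical below 0.08 rad and height (world z) of sieve_grip below 0.13 m); the robot touches nothing.
It fails at once if a sweet is touched by the robot (contact force between any of the fingers, the arm and big0 above 0.5 N or contact force between any of the fingers, the arm and big1 above 0.5 N or contact force between any of the fingers, the arm and big2 above 0.5 N or contact force between any of the fingers, the arm and small0 above 0.5 N or contact force between any of the fingers, the arm and small1 above 0.5 N or contact force between any of the fingers, the arm and small2 above 0.5 N or contact force between any of the fingers, the arm and small3 above 0.5 N).
It fails at once if a bystander is knocked over or pushed more than 30 mm (distance of any of jar, bottle, can, cup, lid, scoop from where it was at the start of the episode above 0.03 m or angle between any of jar, bottle, can, cup, lid's own z axis and vertical above 0.6 rad).
It also fails if it takes over 67 s, if anything falls off the work surface, if the arm or the gripper's body presses on something with over 40 N, if the wrist force passes 120 N, or if a joint passes its speed limit or range.

## Robot

A 7-joint arm with a two-finger parallel gripper is mounted at the origin on the work surface. World frame = base frame: x ahead of the robot, y to its left, z up, the work surface at z = 0. Lengths are in m, angles in rad, forces in N, time in s.
With the tool pointing down it reaches from about 0.425 to 0.95 m from the base axis. Payload 4.7 kg.
Tool frame: the origin (TCP) lies on the centre line of the jaws, within the pads' length; the fingertips stand 19 mm ahead of it and the grasp point (between the pads) is the TCP; z points along the fingers, y is the direction in which the jaws open and shut (so a half turn about z gives the same grasp; the last joint's range is limited). The gripper opens to 85 mm and grips with 20 to 120 N. Pads are 22 mm wide; open, the fingers measure 114 mm over their backs; the gripper's body (76 mm by 85 mm) begins 54 mm behind the grasp point. The pads swing forward as they close: fully open they stand 13 mm farther back than shut.
Start: joints at [-1.313, 0.469, -0.049, 1.532, 0.024, 1.141, -0.082], TCP at [0.191, 0.647, 0.25] pointing down, gripper open.
Joint ranges: [-2.59, 2.59], [-0.33, 1.99], [-1.39, 1.29], [0.1, 2.45], [-1.04, 4.18], [0.21, 1.99], [-2.66, 2.66]. Speed limits (rad/s): [2.57, 2.57, 3.14, 3.14, 3.14, 3.14, 3.14].

## Interface

Orientations are given as a unit quaternion [w, x, y, z].
In Python, from workcell import arm, grab_frame, get_calibration gives the robot as it stands.
- The arm moves only by the tool step_arm, never from a script. Its argument "steps" is a list of rows, each a list of 7 numbers: the shift along the tool's x, y, z in mm, then the turn, a rotation vector about the tool's x, y, z in rad, then the opening, from 0 (shut) to 1 (fully open). In form: [[tx, ty, tz, ax, ay, az, fingers], ...]. A call has 1 to 5 rows; each row shifts and turns the commanded pose from where the row before left it, along the tool's axes as they then stand; what a row does not reach is not made up. A row lasts 1/12 s, in which the tool goes at most 41.7 mm and 7.16 degrees, less where a joint would pass 70% of its speed; a pose out of reach is approached as far as the arm can. A call with a gripper value outside its range is refused whole. The fingers move at their own pace and stop on an object; "grip_force" is the grip in N (left out, the last holds). Time passes only in rows, so rows that do not move let the fingers close. It gives the time, the measured TCP pose, the force and the opening at its end, in the units of the state.
- arm.get_state(): the state, without advancing time (a new reading comes with each control period).
- grab_frame(name): name is "scene" or "top" or "wrist"; returns the picture (480x640x3 uint8, red, green, blue); there is no depth.
- get_calibration(name): a dict with "camera_matrix" (3x3 intrinsics, pixels), "cam_to_world" (4x4, takes a point from camera to world coordinates). Camera axes: x right, y down, z forward; pixel columns grow to the right and rows downward; lengths in m; the calibration is good to about 2 mm. A picture is of the moment at which its call begins: read the wrist's pose just before it. get_calibration takes no time and is no camera call; for the wrist camera it gives the pose at the moment of the call.
- arm.finish_job(): hands the job in, once; it reports no verdict.
The state is a dict: "clock": time; "joint_positions": joint angles; "qvel": joint speeds; "joint_efforts": joint torques, N m; "position": TCP position; "orientation": TCP orientation; "contact_force": force on the tool from outside, world axes, zero at the start; "wrist_torque": the same for the moment, N m; "opening": finger opening in m.
Only numpy, scipy, OpenCV 4.12 (cv2) and the standard library are available. Lean on these libraries where they do the work, as an engineer would, in place of code of your own. Each camera call takes 0.05 s, during which the arm holds its last target.

## Working session

There is one attempt and no reset: what is moved stays moved. The work goes in short steps, Python scripts to look and compute and a tool call to move; the robot and the scene stay as the last step left them, time stands still between calls to the robot, and variables do not carry over. Pictures are saved under pics/ and viewed, and the job is handed in when it is done.

Besides the shell and the picture viewer there is one more tool, called after "Call:" as name(argument=value, ...), one argument or row to a line, values as JSON. step_arm: Moves the arm, as the interface text tells. Its arguments: {"type":"object","properties":{"steps":{"type":"array","items":{"type":"array","items":{"type":"number"}}},"grip_force":{"type":"number"}},"required":["steps"]}

```bash
mkdir -p pics; ls
python3 - <<'E'
from workcell import arm, grab_frame, get_calibration
import cv2
s=arm.get_state();print(s)
for n in("scene","top","wrist"):
    f=grab_frame(n);cv2.imwrite(f"pics/{n}0.png",f[:,:,::-1]);c=get_calibration(n);print(n,c)
E
```

```text
pics
{'clock': 0.0, 'joint_positions': array([-1.31291311,  0.46946058, -0.04861446,  1.53370286,  0.0241221 ,
        1.14100959, -0.08227115]), 'qvel': array([ 1.01095222e-03,  2.11192588e-03,  1.15345722e-03, -9.49881705e-05,
       -2.50602275e-04,  3.89123371e-04,  7.65482567e-04]), 'joint_efforts': array([-2.87304165e-04, -5.10318625e+01, -4.65295685e-02, -2.37710577e+01,
        1.07517623e-02,  7.36900343e-03,  1.93734479e-06]), 'position': array([0.19076238, 0.64690451, 0.24924477]), 'orientation': array([-1.00071902e-04,  1.42857448e-01,  9.89742773e-01, -9.91840263e-04]), 'contact_force': array([-0.08358172, -0.18447201, -0.04924045]), 'wrist_torque': array([0.06336058, 0.02405964, 0.09132684]), 'opening': 0.08563802328023823}
scene {'camera_matrix': array([[561.0453276 ,   0.        , 317.03899404],
       [  0.        , 561.0453276 , 234.91628638],
       [  0.        ,   0.        ,   1.        ]]), 'cam_to_world': array([[ 0.38083324,  0.5403055 , -0.75035726,  1.45257323],
       [ 0.92437264, -0.2421201 ,  0.29481024, -0.367867  ],
       [-0.02238898, -0.80588326, -
[... 364 characters left out ...]
 0.02275431,  0.00663125, -0.00856606],
       [-0.01015261, -0.15832123, -0.98733546,  1.4705213 ],
       [ 0.        ,  0.        ,  0.        ,  1.        ]])}
wrist {'camera_matrix': array([[335.77834504,   0.        , 320.85741957],
       [  0.        , 335.77834504, 234.534875  ],
       [  0.        ,   0.        ,   1.        ]]), 'cam_to_world': array([[ 2.83623379e-01,  9.12275263e-01,  2.95485404e-01,
         1.14670184e-01],
       [ 9.58935582e-01, -2.69638540e-01, -8.79636672e-02,
         6.68648455e-01],
       [-5.72824679e-04,  3.08300020e-01, -9.51289004e-01,
         3.71855290e-01],
       [ 0.00000000e+00,  0.00000000e+00,  0.00000000e+00,
         1.00000000e+00]])}
```

View pics/top0.png

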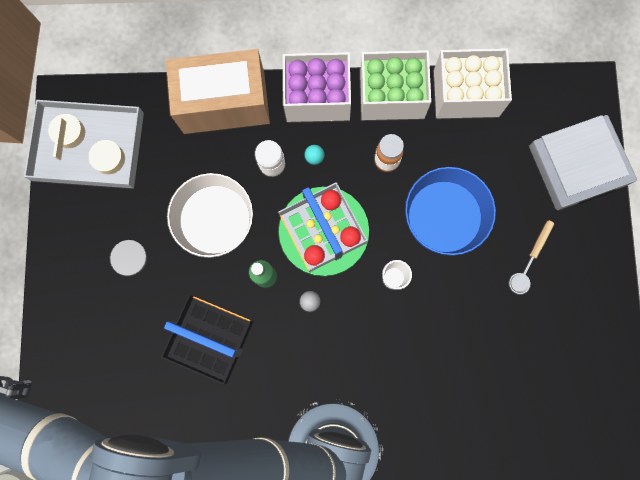

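View pics/scene0.png

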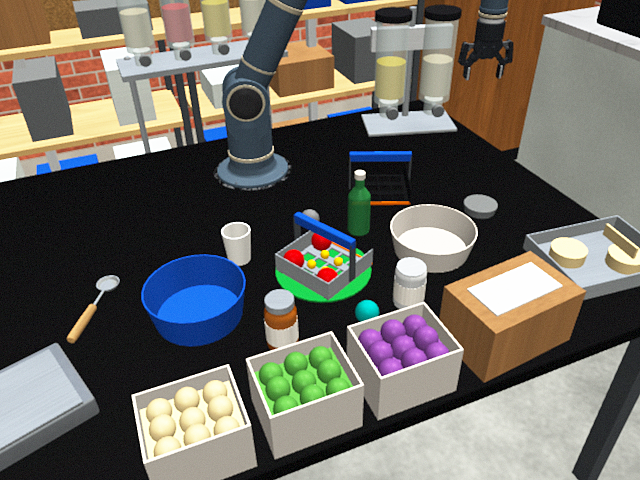

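View pics/wrist0.png

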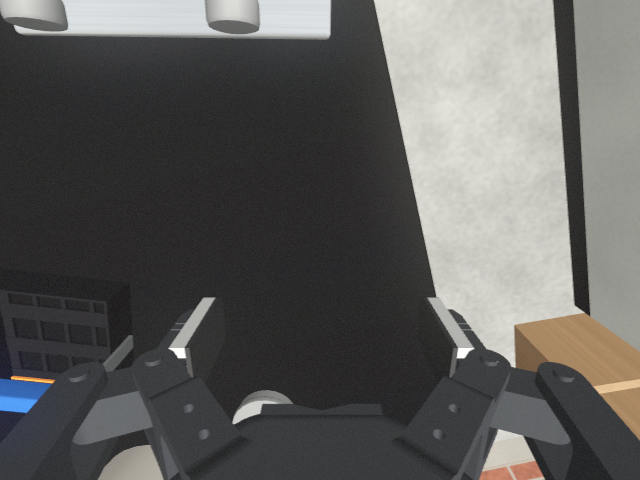

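The top view shows the sieve on its mat (~322,230), white tub (~210,215), blue bin (~450,211), bottle (262,272), jar or can nearby and cup (397,274). The scene view shows the same layout. The wrist view sees none of it except the black look-alike sieve. Next I'll zoom in and measure.

```bash
cat > h.py <<'E'
import numpy as np, cv2
from workcell import arm, grab_frame, get_calibration
def ray(n,uv):
    c=get_calibration(n);K=c["camera_matrix"];T=c["cam_to_world"]
    d=T[:3,:3]@np.linalg.inv(K)@np.array([uv[0],uv[1],1.]);return T[:3,3],d
def onplane(n,uv,z):
    o,d=ray(n,uv);return o+d*(z-o[2])/d[2]
def tri(n1,a,n2,b):
    o1,d1=ray(n1,a);o2,d2=ray(n2,b);d1/=np.linalg.norm(d1);d2/=np.linalg.norm(d2)
    A=np.c_[d1,-d2];t=np.linalg.lstsq(A,o2-o1,rcond=None)[0]
    p=o1+t[0]*d1;q=o2+t[1]*d2;return (p+q)/2,np.linalg.norm(p-q)
def proj(n,p):
    c=get_calibration(n);K=c["camera_matrix"];T=c["cam_to_world"]
    q=T[:3,:3].T@(np.asarray(p)-T[:3,3]);q=K@q;return q[:2]/q[2]
E
python3 - <<'E'
import cv2
a=cv2.imread('pics/top0.png')[130:320,150:510]
cv2.imwrite('pics/topz.png',cv2.resize(a,None,fx=2.2,fy=2.2,interpolation=cv2.INTER_CUBIC))
b=cv2.imread('pics/scene0.png')[180:320,220:480]
cv2.imwrite('pics/scz.png',cv2.resize(b,None,fx=3,fy=3,interpolation=cv2.INTER_CUBIC))
import numpy as np
for n in('top','scene'):
    im=cv2.imread(f'pics/{n}0.png');h=cv2.cvtColor(im,cv2.COLOR_BGR2HSV)
    for nm,lo,hi in(('blue',(100,120,60),(125,255,255)),('orange',(8,150,150),(18,255,255)),('green',(45,120,80),(75,255,255)),('yellow',(22,120,120),(34,255,255))):
        m=cv2.inRange(h,lo,hi);k,l,st,ce=cv2.connectedComponentsWithStats(m)
        print(n,nm,[(st[i][:5].tolist(),ce[i].round(1).tolist()) for i in range(1,k) if st[i][4]>12])
E
```

```text
top blue [([405, 167, 91, 89, 6349], [449.8, 210.8]), ([302, 187, 40, 68, 577], [321.6, 220.3]), ([164, 321, 72, 37, 703], [199.2, 338.7])]
top orange [([377, 148, 20, 15, 71], [384.6, 157.4])]
top green [([310, 187, 15, 6, 49], [315.9, 189.0]), ([341, 190, 28, 50, 411], [357.8, 212.8]), ([286, 193, 17, 14, 89], [295.4, 199.1]), ([307, 207, 8, 11, 43], [310.1, 212.2]), ([331, 207, 13, 14, 113], [337.1, 213.7]), ([289, 213, 14, 14, 116], [295.2, 219.7]), ([279, 219, 30, 54, 515], [289.8, 247.9]), ([314, 219, 7, 11, 38], [316.8, 224.6]), ([337, 219, 13, 12, 83], [342.6, 224.4]), ([295, 225, 14, 14, 115], [301.7, 231.9]), ([319, 231, 8, 11, 38], [322.9, 236.3]), ([301, 238, 14, 12, 84], [307.0, 242.7]), ([325, 243, 9, 12, 46], [329.1, 248.4]), ([310, 244, 57, 32, 629], [340.5, 262.7])]
top yellow [([324, 212, 7, 8, 35], [327.3, 215.3]), ([307, 220, 8, 8, 43], [310.4, 223.3]), ([331, 226, 8, 8, 43], [334.9, 229.3]), ([314, 235, 8, 8, 46], [317.7, 238.3])]
scene blue [([303, 0, 28, 9, 197], [316.5, 3.5]), ([340, 0, 33, 4, 73], [353.2, 0.8]), ([328, 107, 45, 11, 158], [349.4, 111.8]), ([20
[... 368 characters left out ...]
7], [340.2, 246.4]), ([267, 306, 29, 17, 166], [283.6, 316.2])]
scene green [([349, 181, 22, 54, 879], [359.8, 208.5]), ([329, 249, 10, 9, 56], [332.8, 252.8]), ([355, 248, 9, 8, 41], [358.8, 251.6]), ([304, 253, 11, 8, 56], [308.2, 256.6]), ([340, 255, 10, 9, 48], [344.6, 258.3]), ([315, 259, 11, 9, 60], [319.4, 262.8]), ([328, 265, 9, 6, 21], [332.1, 267.1]), ([275, 267, 97, 36, 1144], [322.8, 287.3]), ([255, 346, 98, 69, 3922], [301.4, 378.8])]
scene yellow [([217, 0, 10, 4, 15], [221.2, 1.3]), ([377, 57, 14, 8, 54], [382.3, 60.5]), ([398, 58, 7, 6, 16], [401.9, 60.5]), ([321, 250, 8, 9, 55], [324.3, 253.5]), ([334, 257, 9, 8, 57], [338.0, 260.6]), ([308, 259, 8, 10, 57], [311.3, 263.5])]
```

View pics/topz.png

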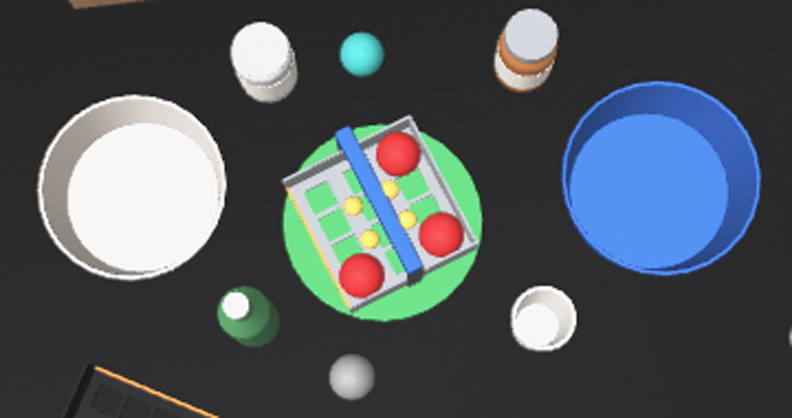

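View pics/scz.png

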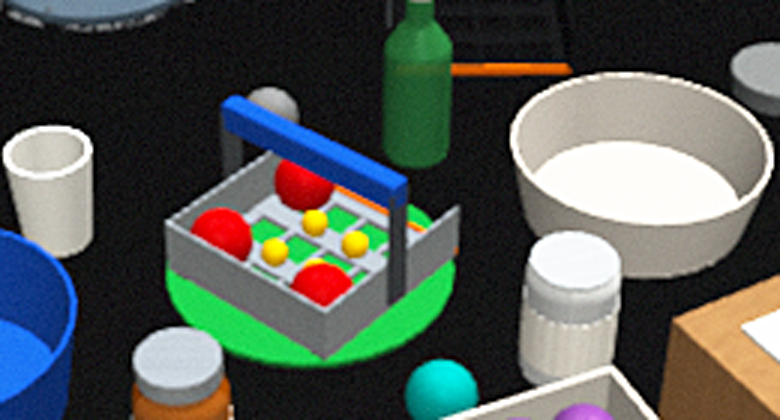

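The zoomed views show the orange lip on the sieve's left side, toward the tub. Three red balls sit in corner holes and four yellow sweets lie on the strips. The bottle and cup stand about 10 cm from the mat.

Run:
```python
from h import *
im=cv2.imread('pics/top0.png');h=cv2.cvtColor(im,cv2.COLOR_BGR2HSV)
def comp(im,lo,hi,xy):
    m=cv2.inRange(cv2.cvtColor(im,cv2.COLOR_BGR2HSV),lo,hi);k,l=cv2.connectedComponents(m)
    return (l==l[xy[1],xy[0]]).astype(np.uint8)
sc=cv2.imread('pics/scene0.png')
# bar : minAreaRect in both views
a=comp(im,(100,120,60),(125,255,255),(322,221));b=comp(sc,(100,120,60),(125,255,255),(324,230))
for m in(a,b): print(cv2.minAreaRect(cv2.findNonZero(m)))
print('bar cen tri',tri('top',cv2.minAreaRect(cv2.findNonZero(a))[0],'scene',cv2.minAreaRect(cv2.findNonZero(b))[0]))
r=cv2.boxPoints(cv2.minAreaRect(cv2.findNonZero(a)));P=np.array([onplane('top',p,.127) for p in r]);print(P, P.mean(0))
# mat ellipse via hull
g=cv2.inRange(h,(45,80,60),(75,255,255));g[:,:275]=0;g[:185]=0;g[:,372:]=0;g[279:]=0
hu=cv2.convexHull(cv2.findNonZero(g));e=cv2.fitEllipse(hu);W=np.array([onplane('top',p[0],.006) for p in hu]);(c,rad)=cv2.minEnclosingCircle(W[:,:2].astype(np.float32));print('mat',e,onplane('top',e[0],.006),c,rad)
# bin rim
m=comp(im,(100,120,60),(125,255,255),(450,211));hu=cv2.convexHull(cv2.findNonZero(m));W=np.array([onplane('top',p[0],.08) for p in hu]);print('bin',cv2.minEnclosingCircle(W[:,:2].astype(np.float32)))
# tub
v=cv2.inRange(h,(0,0,90),(180,60,255));k,l=cv2.connectedComponents(v);m=(l==l[218,215]).astype(np.uint8);hu=cv2.convexHull(cv2.findNonZero(m));W=np.array([onplane('top',p[0],.065) for p in hu]);print('tub',cv2.minEnclosingCircle(W[:,:2].astype(np.float32)))
for n,uv,z in(('bottle',(258,268),.17),('canwhite',(267,148),.12),('amber',(391,146),.12),('cup',(397,269),.085),('lid',(128,257),.024),('grey',(310,301),.025),('turq',(315,155),.025),('blk bar',(199,339),.11)):print(n,onplane('top',uv,z))
for uv in((327.3,215.3),(310.4,223.3),(334.9,229.3),(317.7,238.3)):print('small',onplane('top',uv,.025))
for uv in((331,200),(350,237),(314,255)):print('big',onplane('top',uv,.035))
```

```text
((321.5689392089844, 220.4635467529297), (72.99048614501953, 8.162040710449219), 62.10273361206055)
((323.9286193847656, 230.147216796875), (69.74922943115234, 12.706465721130371), 25.866357803344727)
bar cen tri (array([0.52349447, 0.01327814, 0.11885188]), np.float64(0.0009841172459190476))
[[ 0.5934763   0.05856474  0.127     ]
 [ 0.60205231  0.04192267  0.127     ]
 [ 0.45120064 -0.03242476  0.127     ]
 [ 0.44291004 -0.01601044  0.127     ]] [0.52240983 0.01301305 0.127     ]
mat ((318.181884765625, 235.47666931152344), (88.25238037109375, 109.62232971191406), 50.52204132080078) [0.50792151 0.02368392 0.006     ] (0.502350926399231, 0.030852483585476875) 0.1394360214471817
bin ((0.5475426912307739, -0.28833192586898804), 0.10755893588066101)
tub ((0.5549377202987671, 0.2800704836845398), 0.10295945405960083)
bottle [0.41158794 0.15198328 0.17      ]
canwhite [0.697673   0.13630394 0.12      ]
amber [ 0.69538068 -0.1519338   0.12      ]
cup [ 0.41196381 -0.15824448  0.085     ]
lid [0.46261075 0.48552111 0.024     ]
grey [0.34647127 0.045821   0.025     ]
turq [0.70749663 0.02731547 0.025     ]
blk bar [0.26236054 0.29159078 0.11      ]
small [5.54152342e-01 4.71571156e-05 2.50000000e-02]
small [0.53523861 0.04166388 0.025     ]
small [ 0.51899593 -0.01769647  0.025     ]
small [0.49777597 0.02456749 0.025     ]
big [ 0.58988568 -0.00983382  0.035     ]
big [ 0.49750539 -0.05357954  0.035     ]
big [0.45571386 0.03398665 0.035     ]
```

```bash
cat >> h.py <<'E'
from scipy.spatial.transform import Rotation as Rn
def pose():
    s=arm.get_state();q=s["orientation"];return s["position"],Rn.from_quat([q[1],q[2],q[3],q[0]]),s
def plan(p1,R1,n,p0=None,R0=None,fing=1.0):
    "print n rows along a straight line from current pose"
    if p0 is None: p0,R0,_=pose()
    w=(R0.inv()*R1).as_rotvec();out=[];p=np.array(p0);R=R0
    for i in range(n):
        t=(i+1)/n;pn=p0+(np.array(p1)-p0)*t;Rn_=R0*Rn.from_rotvec(w*t)
        d=np.round(R.inv().apply(pn-p)*1000,1);r=np.round((R.inv()*Rn_).as_rotvec(),3)
        out.append([*d.tolist(),*r.tolist(),fing]);p=p+R.apply(d/1000);R=R*Rn.from_rotvec(r)
    for i in range(0,n,5):print([[float(x) for x in o] for o in out[i:i+5]])
    print('turn deg',np.degrees(np.linalg.norm(w)),'end',p)
def down(yawdeg):
    c,s=np.cos(np.radians(yawdeg)),np.sin(np.radians(yawdeg))
    return Rn.from_matrix(np.array([[c,s,0],[s,-c,0],[0,0,-1]]))
E
python3 - <<'E'
from h import *
im=cv2.imread('pics/top0.png');h=cv2.cvtColor(im,cv2.COLOR_BGR2HSV)
g=cv2.inRange(h,(45,80,110),(75,255,255));g[:,:276]=0;g[:185]=0;g[:,372:]=0;g[279:]=0;g[262:,:283]=0
hu=cv2.convexHull(cv2.findNonZero(g))[:,0]
W=np.array([onplane('top',p,.006) for p in hu])[:,:2]
c,r=cv2.minEnclosingCircle(W.astype(np.float32));print('mat',c,r)
print(np.linalg.norm(W-np.array(c),axis=1).round(3))
print(down(26.3).as_matrix())
plan([.5225,.013,.235],down(26.3),21)
E
```

```text
mat (0.5210418701171875, 0.010850158520042896) 0.1122666522860527
[0.112 0.112 0.112 0.112 0.112 0.112 0.112 0.112 0.111 0.111 0.111 0.112
 0.112 0.112 0.112 0.112 0.112 0.112 0.111 0.111 0.112 0.111 0.111 0.111
 0.112 0.111 0.111 0.111 0.111 0.112 0.112 0.112 0.111 0.112 0.112 0.112
 0.112 0.112 0.112]
[[ 0.89648643  0.44307119  0.        ]
 [ 0.44307119 -0.89648643  0.        ]
 [ 0.          0.         -1.        ]]
[[-23.7, -24.5, 0.7, -0.0, 0.0, 0.114, 1.0], [-26.3, -21.6, 0.8, -0.0, 0.0, 0.114, 1.0], [-28.6, -18.5, 0.7, -0.0, 0.0, 0.114, 1.0], [-30.6, -15.2, 0.7, -0.0, 0.0, 0.114, 1.0], [-32.0, -11.5, 0.7, -0.0, 0.0, 0.114, 1.0]]
[[-33.2, -7.8, 0.8, -0.0, 0.001, 0.115, 1.0], [-33.8, -4.0, 0.7, -0.0, -0.0, 0.114, 1.0], [-34.1, -0.1, 0.7, -0.0, -0.0, 0.114, 1.0], [-33.9, 3.7, 0.6, -0.0, -0.0, 0.114, 1.0], [-33.2, 7.6, 0.7, -0.0, -0.0, 0.114, 1.0]]
[[-32.1, 11.4, 0.7, -0.0, 0.0, 0.114, 1.0], [-30.7, 14.9, 0.7, -0.0, 0.0, 0.114, 1.0], [-28.7, 18.3, 0.7, -0.0, 0.0, 0.114, 1.0], [-26.5, 21.4, 0.7, -0.0, 0.0, 0.114, 1.0], [-23.8, 24.4, 0.7, -0.0, 0.001, 0.114, 1.0]]
[[-21.0, 26.8, 0.7, -0.0, -0.0, 0.114, 1.0], [-17.7, 29.1, 0.7, -0.0, -0.0, 0.114, 1.0], [-14.3, 30.9, 0.6, -0.001, -0.0, 0.115, 1.0], [-10.7, 32.4, 0.7, 0.0, -0.0, 0.114, 1.0], [-6.9, 33.4, 0.7, 0.0, 0.0, 0.114, 1.0]]
[[-3.1, 33.9, 0.7, 0.0, 0.0, 0.114, 1.0]]
turn deg 137.26829957000405 end [0.52252189 0.01302955 0.23503065]
```

Call:
step_arm(
  steps=[
    [-24, -24.5, 0.7, 0, 0, 0.114, 1],
    [-26, -21.5, 0.7, 0, 0, 0.114, 1],
    [-28.5, -18.5, 0.7, 0, 0, 0.114, 1],
    [-30.5, -15, 0.7, 0, 0, 0.114, 1],
    [-32, -11.5, 0.7, 0, 0, 0.114, 1],
  ],
  grip_force=100,
)

```text
clock: 0.57
position: [0.2704, 0.4952, 0.2465]
orientation: [-0.0, 0.418, 0.908, -0.0]
contact_force: [-0.1, 0.3, 0.7]
opening: 0.0854
```

Call:
step_arm(
  steps=[
    [-33, -8, 0.7, 0, 0, 0.114, 1],
    [-34, -4, 0.7, 0, 0, 0.114, 1],
    [-34, 0, 0.7, 0, 0, 0.114, 1],
    [-34, 4, 0.7, 0, 0, 0.114, 1],
    [-33, 7.5, 0.7, 0, 0, 0.114, 1],
  ],
)

```text
clock: 0.98
position: [0.3494, 0.3444, 0.2432]
orientation: [-0.0, 0.657, 0.754, -0.0]
contact_force: [0.5, -0.0, -0.9]
opening: 0.0851
```

Call:
step_arm(
  steps=[
    [-32, 11.5, 0.7, 0, 0, 0.114, 1],
    [-30.5, 15, 0.7, 0, 0, 0.114, 1],
    [-28.5, 18.5, 0.7, 0, 0, 0.114, 1],
    [-26.5, 21.5, 0.7, 0, 0, 0.114, 1],
    [-24, 24.5, 0.7, 0, 0, 0.114, 1],
  ],
)

```text
clock: 1.4
position: [0.429, 0.194, 0.2398]
orientation: [-0.0, 0.842, 0.539, 0.0]
contact_force: [-0.2, 0.9, -0.2]
opening: 0.0854
```

Call:
step_arm(
  steps=[
    [-21, 27, 0.7, 0, 0, 0.114, 1],
    [-17.5, 29, 0.7, 0, 0, 0.114, 1],
    [-14.5, 31, 0.7, 0, 0, 0.114, 1],
    [-10.5, 32.5, 0.7, 0, 0, 0.114, 1],
    [-7, 33.5, 0.7, 0, 0, 0.114, 1],
  ],
)

```text
clock: 1.82
position: [0.5086, 0.0431, 0.2363]
orientation: [-0.0, 0.96, 0.281, 0.0]
contact_force: [0.6, 0.1, 0.6]
opening: 0.0853
```

Call:
step_arm(
  steps=[
    [-3, 34, 0.7, 0, 0, 0.114, 1],
    [0, 0, 0, 0, 0, 0, 1],
    [0, 0, 0, 0, 0, 0, 1],
  ],
)

```text
clock: 2.07
position: [0.5245, 0.0123, 0.2354]
orientation: [0.0, 0.974, 0.226, -0.0]
contact_force: [-0.1, 1.5, -1.0]
opening: 0.0859
```

Run:
```python
from h import *
p,R,s=pose();print(s['clock'],p,R.as_matrix().round(3),s['joint_positions'].round(2))
f=grab_frame('wrist')[:,:,::-1];cv2.imwrite('pics/w1.png',f)
plan([.5225,.013,.115],down(26.3),4)
```

```text
2.0667 [0.52449441 0.01230522 0.23539886] [[ 0.897  0.441 -0.   ]
 [ 0.441 -0.897 -0.001]
 [-0.001  0.001 -1.   ]] [-0.66  0.27  0.67  1.94 -0.2   1.   -1.01]
[[-0.4, 0.1, 30.1, -0.0, 0.0, 0.0, 1.0], [-0.5, 0.1, 30.0, -0.0, 0.0, 0.001, 1.0], [-0.4, 0.1, 30.1, -0.0, 0.001, -0.0, 1.0], [-0.5, 0.1, 30.0, -0.0, -0.0, 0.0, 1.0]]
turn deg 0.0898522630059844 end [0.52247614 0.01299173 0.11504351]
```

View pics/w1.png

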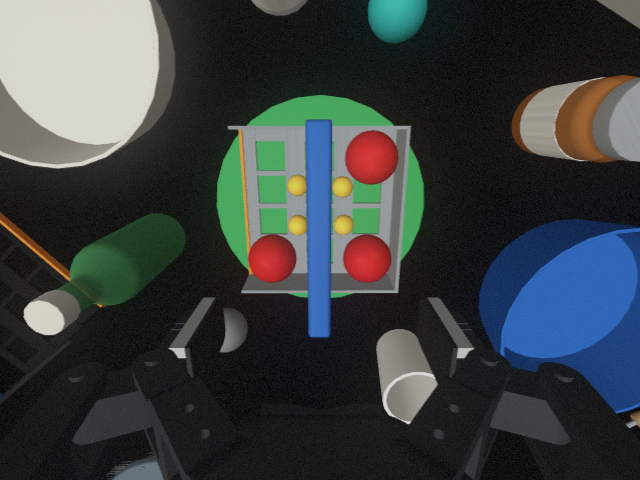

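The wrist view shows the bar vertical at column 318, midway between the fingers, with the sweets well below it. Next I descend.

Call:
step_arm(
  steps=[
    [-0.5, 0, 30, 0, 0, 0, 1],
    [-0.5, 0, 30, 0, 0, 0, 1],
    [-0.5, 0, 30, 0, 0, 0, 1],
    [-0.5, 0, 30, 0, 0, 0, 1],
    [0, 0, 0, 0, 0, 0, 1],
  ],
)

```text
clock: 2.53
position: [0.5178, 0.0156, 0.1108]
orientation: [-0.001, 0.973, 0.23, -0.006]
contact_force: [0.1, 0.8, -0.8]
opening: 0.0853
```

Call:
step_arm(
  steps=[
    [0, 0, 0, 0, 0, 0, 0.3],
    [0, 0, 0, 0, 0, 0, 0.1],
    [0, 0, 0, 0, 0, 0, 0],
    [0, 0, 0, 0, 0, 0, 0],
    [0, 0, 0, 0, 0, 0, 0],
  ],
)

```text
clock: 2.95
position: [0.5233, 0.0138, 0.117]
orientation: [-0.0, 0.974, 0.229, 0.001]
contact_force: [0.1, -0.0, 0.2]
opening: 0.0255
```

Call:
step_arm(
  steps=[
    [0, 0, 0, 0, 0, 0, 0],
    [0, 0, 0, 0, 0, 0, 0],
    [0, 0, 0, 0, 0, 0, 0],
  ],
)

```text
clock: 3.2
position: [0.5233, 0.0135, 0.1169]
orientation: [-0.0, 0.974, 0.228, 0.001]
contact_force: [-1.1, -0.1, 6.7]
opening: 0.0169
```

Call:
step_arm(
  steps=[
    [0, 0, -8, 0, 0, 0, 0],
    [0, 0, -15, 0, 0, 0, 0],
    [0, 0, -20, 0, 0, 0, 0],
    [0, 0, -20, 0, 0, 0, 0],
    [0, 0, -10, 0, 0, 0, 0],
  ],
)

```text
clock: 3.62
position: [0.5225, 0.0133, 0.1902]
orientation: [-0.0, 0.974, 0.228, 0.001]
contact_force: [0.4, -0.2, -6.4]
opening: 0.0168
```

Run:
```python
from h import *
p,R,s=pose();print(s['clock'],p,s['opening'],s['joint_positions'].round(2),s['contact_force'],s['wrist_torque'])
f=grab_frame('wrist')[:,:,::-1];cv2.imwrite('pics/w2.png',f)
f=grab_frame('scene')[:,:,::-1];cv2.imwrite('pics/s2.png',f)
```

```text
3.6167 [0.52251477 0.01331577 0.19015803] 0.016831308825502513 [-0.63  0.33  0.66  1.99 -0.25  0.9  -0.96] [ 0.35742962 -0.18945143 -6.44410684] [ 0.01632235 -0.18072141 -0.00740004]
```

View pics/w2.png

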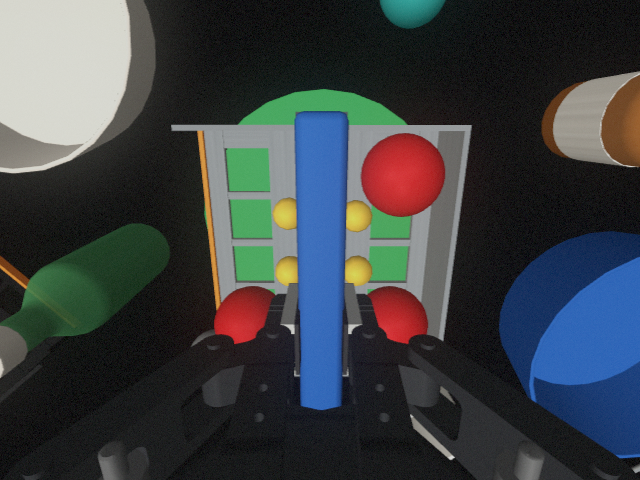

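View pics/s2.png

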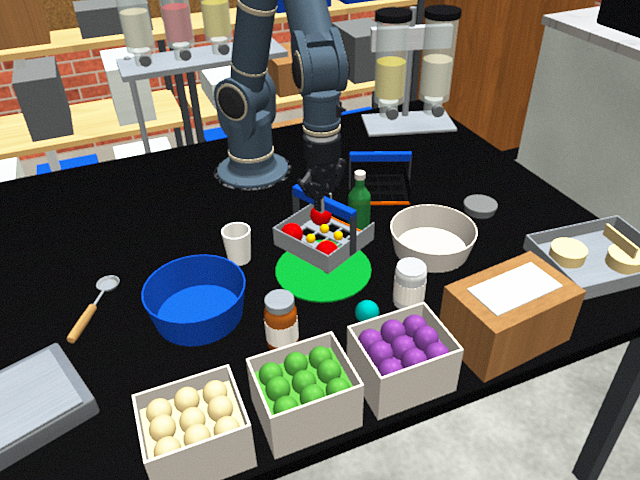

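The wrist and scene views show the sieve hanging level from the bar with all seven sweets still in place. Next I lift clear of the bottle and carry it gently to the tub.

Call:
step_arm(
  steps=[
    [0, 0, -12, 0, 0, 0, 0],
    [0, 0, -22, 0, 0, 0, 0],
    [0, 0, -30, 0, 0, 0, 0],
    [0, 0, -30, 0, 0, 0, 0],
    [0, 0, -22, 0, 0, 0, 0],
  ],
)

```text
clock: 4.13
position: [0.5222, 0.0132, 0.306]
orientation: [0.0, 0.974, 0.228, -0.0]
contact_force: [1.1, -0.6, -5.5]
opening: 0.0166
```

Call:
step_arm(
  steps=[
    [0, 0, -10, 0, 0, 0, 0],
    [0, 0, 0, 0, 0, -0.02, 0],
  ],
)

```text
clock: 4.3
position: [0.5232, 0.0134, 0.3161]
orientation: [-0.0, 0.971, 0.238, 0.002]
contact_force: [0.7, -0.2, -6.3]
opening: 0.0164
```

Run:
```python
from h import *
p,R,s=pose();print(p,s['joint_positions'].round(2))
plan([.555,.28,.315],down(116.8),25,fing=0)
```

```text
[0.52315259 0.01335753 0.31609048] [-0.71  0.18  0.7   1.84 -0.13  1.17 -1.05]
[[6.1, -8.9, 0.1, 0.0, -0.0, -0.062, 0.0], [6.6, -8.4, 0.0, 0.0, -0.0, -0.063, 0.0], [7.1, -8.1, 0.1, 0.0, -0.0, -0.062, 0.0], [7.6, -7.6, 0.0, 0.0, -0.0, -0.062, 0.0], [8.1, -7.0, 0.1, 0.001, -0.0, -0.062, 0.0]]
[[8.5, -6.6, 0.1, -0.0, -0.0, -0.063, 0.0], [8.9, -6.1, 0.0, -0.0, -0.001, -0.062, 0.0], [9.2, -5.4, 0.1, -0.0, 0.0, -0.062, 0.0], [9.6, -4.9, 0.0, 0.0, 0.0, -0.063, 0.0], [9.8, -4.3, 0.1, 0.0, 0.0, -0.062, 0.0]]
[[10.1, -3.7, 0.0, 0.0, 0.0, -0.062, 0.0], [10.3, -3.0, 0.1, 0.0, 0.0, -0.062, 0.0], [10.5, -2.4, 0.1, 0.0, 0.0, -0.063, 0.0], [10.6, -1.7, 0.0, 0.001, -0.0, -0.062, 0.0], [10.7, -1.0, 0.1, -0.0, -0.0, -0.062, 0.0]]
[[10.7, -0.4, 0.0, -0.0, -0.0, -0.062, 0.0], [10.8, 0.3, 0.1, -0.0, -0.0, -0.063, 0.0], [10.7, 0.9, 0.0, 0.0, -0.0, -0.062, 0.0], [10.6, 1.6, 0.1, 0.0, -0.001, -0.062, 0.0], [10.5, 2.3, 0.0, 0.0, 0.0, -0.063, 0.0]]
[[10.3, 2.9, 0.1, 0.0, 0.0, -0.062, 0.0], [10.2, 3.6, 0.0, 0.0, 0.0, -0.062, 0.0], [9.8, 4.1, 0.1, 0.001, 0.0, -0.062, 0.0], [9.7, 4.8, 0.0, -0.0, 0.0, -0.063, 0.0], [9.3, 5.4, 0.1, -0.0, 0.0, -0.062, 0.0]]
turn deg 89.20663309812505 end [0.55496946 0.28003515 0.31496437]
```

Call:
step_arm(
  steps=[
    [3, -4.5, 0, 0, 0, -0.03, 0],
    [3, -4.5, 0, 0, 0, -0.03, 0],
    [6.5, -8.5, 0, 0, 0, -0.062, 0],
    [7, -8, 0, 0, 0, -0.062, 0],
    [7.5, -7.5, 0, 0, 0, -0.062, 0],
  ],
)

```text
clock: 4.72
position: [0.526, 0.0573, 0.3123]
orientation: [-0.0, 0.934, 0.358, -0.002]
contact_force: [0.2, 0.2, -6.9]
opening: 0.0161
```

Call:
step_arm(
  steps=[
    [8, -7, 0, 0, 0, -0.062, 0],
    [8.5, -6.5, 0, 0, 0, -0.062, 0],
    [9, -6, 0, 0, 0, -0.062, 0],
    [9, -5.5, 0, 0, 0, -0.062, 0],
    [9.5, -5, 0, 0, 0, -0.062, 0],
  ],
)

```text
clock: 5.13
position: [0.5325, 0.1103, 0.3121]
orientation: [-0.001, 0.867, 0.498, -0.002]
contact_force: [-0.6, -0.4, -5.9]
opening: 0.0164
```

Call:
step_arm(
  steps=[
    [10, -4.5, 0, 0, 0, -0.062, 0],
    [10, -3.5, 0, 0, 0, -0.062, 0],
    [10, -3, 0, 0, 0, -0.062, 0],
    [10.5, -2.5, 0, 0, 0, -0.062, 0],
    [10.5, -1.5, 0, 0, 0, -0.062, 0],
  ],
)

```text
clock: 5.55
position: [0.5389, 0.1633, 0.3119]
orientation: [-0.001, 0.78, 0.626, -0.002]
contact_force: [-0.0, -0.5, -7.0]
opening: 0.0165
```

Call:
step_arm(
  steps=[
    [10.5, -1, 0, 0, 0, -0.062, 0],
    [10.5, -0.5, 0, 0, 0, -0.062, 0],
    [10.5, 0.5, 0, 0, 0, -0.062, 0],
    [10.5, 1, 0, 0, 0, -0.062, 0],
    [10.5, 1.5, 0, 0, 0, -0.062, 0],
  ],
)

```text
clock: 5.97
position: [0.5458, 0.2153, 0.3117]
orientation: [-0.001, 0.674, 0.739, -0.002]
contact_force: [-0.8, -0.5, -6.4]
opening: 0.0163
```

Call:
step_arm(
  steps=[
    [10.5, 2.5, 0, 0, 0, -0.062, 0],
    [10.5, 3, 0, 0, 0, -0.062, 0],
    [10, 3.5, 0, 0, 0, -0.062, 0],
    [10, 4, 0, 0, 0, -0.062, 0],
    [9.5, 5, 0, 0, 0, -0.062, 0],
  ],
)

```text
clock: 6.38
position: [0.5527, 0.2687, 0.3115]
orientation: [-0.002, 0.552, 0.834, -0.002]
contact_force: [-0.1, 0.4, -6.1]
opening: 0.0168
```

Call:
step_arm(
  steps=[
    [5, 3, 0, 0, 0, -0.03, 0],
    [0, 0, 0, 0, 0, 0, 0],
    [0, 0, 0, 0, 0, 0, 0],
  ],
)

```text
clock: 6.63
position: [0.5543, 0.2733, 0.3129]
orientation: [-0.001, 0.542, 0.841, -0.002]
contact_force: [-0.2, -0.1, -5.2]
opening: 0.0164
```

Run:
```python
from h import *
p,R,s=pose();print(p,s['joint_positions'].round(2),R.as_matrix().round(2))
plan([.555,.28,.235],down(116.8),4,fing=0)
f=grab_frame('wrist')[:,:,::-1];cv2.imwrite('pics/w3.png',f)
f=grab_frame('top')[:,:,::-1];cv2.imwrite('pics/t3.png',f)
```

```text
[0.55428995 0.27331916 0.3129106 ] [-0.78  0.34  0.34  1.61 -0.12  1.22  0.01] [[-0.41  0.91 -0.  ]
 [ 0.91  0.41 -0.  ]
 [-0.   -0.   -1.  ]]
[[1.5, 0.9, 19.5, -0.001, 0.0, -0.01, 0.0], [1.4, 0.9, 19.4, -0.001, 0.0, -0.011, 0.0], [1.5, 0.9, 19.5, -0.001, 0.001, -0.01, 0.0], [1.4, 0.9, 19.5, -0.0, -0.0, -0.011, 0.0]]
turn deg 2.3912217563956872 end [0.5549473  0.28000725 0.23500131]
```

View pics/w3.png

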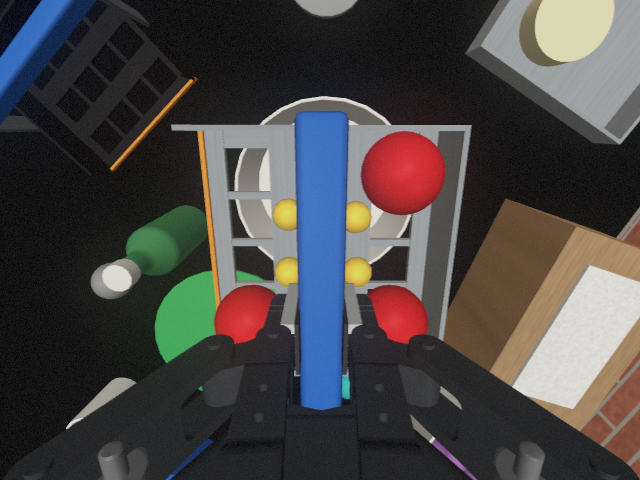

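View pics/t3.png

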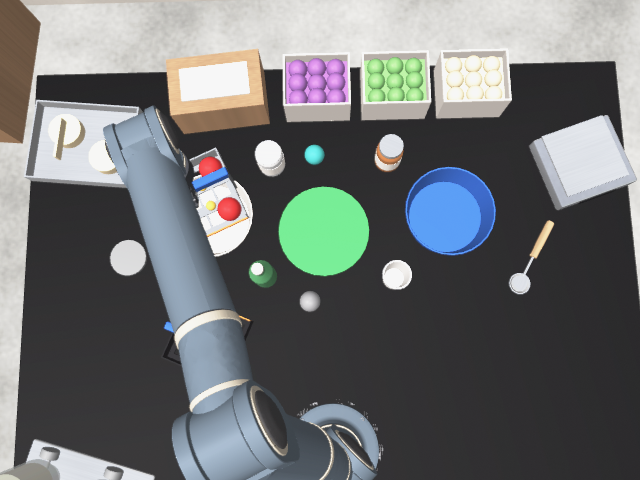

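The wrist view shows the sieve above the tub rim (~325,185) with all seven sweets in place. The top view agrees. I now lower it to just above the rim.

Call:
step_arm(
  steps=[
    [1.5, 1, 15, 0, 0, -0.01, 0],
    [1.5, 1, 22, 0, 0, -0.01, 0],
    [1.5, 1, 22, 0, 0, -0.01, 0],
    [1.5, 1, 19, 0, 0, -0.01, 0],
    [0, 0, 10, 0, 0, 0, 0],
  ],
)

```text
clock: 7.15
position: [0.5547, 0.2796, 0.224]
orientation: [-0.001, 0.525, 0.851, -0.002]
contact_force: [0.0, -0.6, -7.3]
opening: 0.0164
```

Call:
step_arm(
  steps=[
    [0, 11, 0.6, 0.11, 0, 0, 0],
    [0, 11, 0.6, 0.11, 0, 0, 0],
    [0, 11, 0.6, 0.11, 0, 0, 0],
    [0, 11, 0.6, 0.11, 0, 0, 0],
    [0, 0, 0, 0, 0, 0, 0],
  ],
)

```text
clock: 7.57
position: [0.5974, 0.3012, 0.2093]
orientation: [-0.115, 0.512, 0.83, -0.189]
contact_force: [-1.8, 0.8, -10.1]
opening: 0.0165
```

Run:
```python
from h import *
p,R,s=pose();print(p,s['joint_positions'].round(2),R.as_matrix().round(2), 'grid',p+R.apply([0,0,.1]))
f=grab_frame('wrist')[:,:,::-1];cv2.imwrite('pics/w4.png',f)
f=grab_frame('scene')[:,:,::-1];cv2.imwrite('pics/s4.png',cv2.resize(f[120:330,300:580],None,fx=2.5,fy=2.5))
```

```text
[0.59743315 0.30119323 0.20931461] [-0.69  0.73  0.31  1.28 -0.18  1.61  0.09] [[-0.45  0.81 -0.38]
 [ 0.89  0.4  -0.2 ]
 [-0.   -0.43 -0.9 ]] grid [0.55904751 0.2816245  0.11907267]
```

View pics/w4.png

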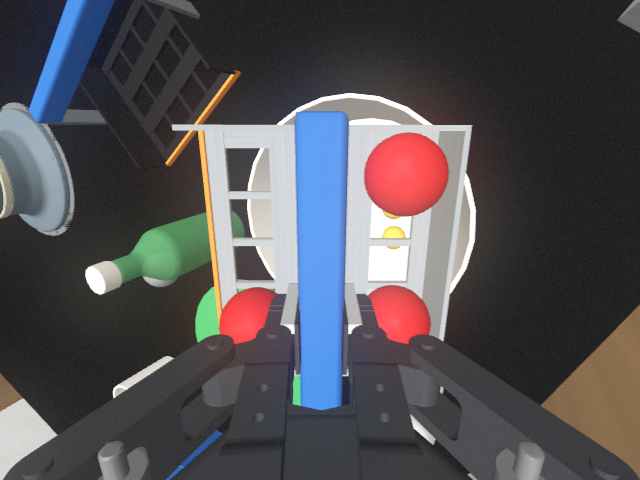

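View pics/s4.png

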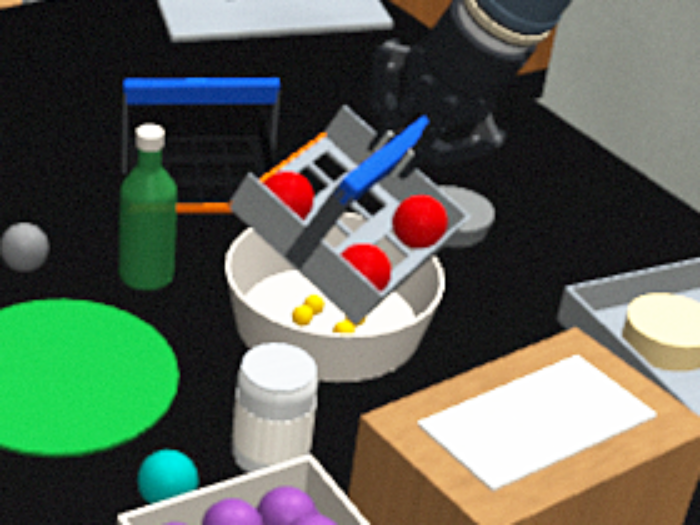

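One tilt was enough to drop them: three yellows are clearly in the tub, and perhaps the fourth behind the sieve corner. The reds are in place. I'll level the sieve and check.

Call:
step_arm(
  steps=[
    [0, -8, 0.4, -0.08, 0, 0, 0],
    [0, -9, 0.6, -0.09, 0, 0, 0],
    [0, -9, 0.6, -0.09, 0, 0, 0],
    [0, -9, 0.6, -0.09, 0, 0, 0],
    [0, -9, 0.4, -0.09, 0, 0, 0],
  ],
)

```text
clock: 8.08
position: [0.5552, 0.2792, 0.2295]
orientation: [0.002, 0.525, 0.851, 0.004]
contact_force: [-0.3, -0.0, -6.0]
opening: 0.0165
```

Call:
step_arm(
  steps=[
    [0, 0, -12, 0, 0, 0, 0],
    [0, 0, -20, 0, 0, 0, 0],
    [0, 0, -25, 0, 0, 0, 0],
    [0, 0, -25, 0, 0, 0, 0],
    [0, 0, -10, 0, 0, 0, 0],
  ],
)

```text
clock: 8.5
position: [0.5568, 0.2799, 0.3247]
orientation: [0.002, 0.525, 0.851, 0.004]
contact_force: [1.1, 0.4, -4.9]
opening: 0.0162
```

Run:
```python
from h import *
p,R,s=pose();print(p,s['joint_positions'].round(2),R.as_matrix().round(2))
f=grab_frame('wrist')[:,:,::-1];cv2.imwrite('pics/w5.png',f)
f=grab_frame('scene')[:,:,::-1];cv2.imwrite('pics/s5.png',cv2.resize(f[120:330,300:580],None,fx=2.5,fy=2.5))
```

```text
[0.55676855 0.27985417 0.32471922] [-0.79  0.33  0.34  1.59 -0.12  1.23  0.04] [[-0.45  0.89  0.01]
 [ 0.89  0.45  0.  ]
 [ 0.    0.01 -1.  ]]
```

View pics/w5.png

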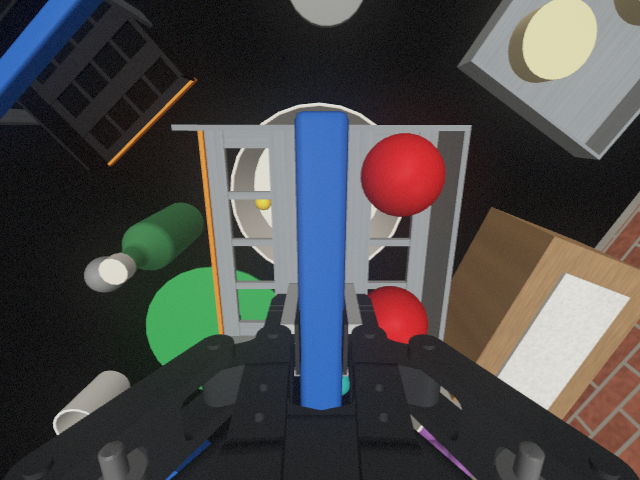

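View pics/s5.png

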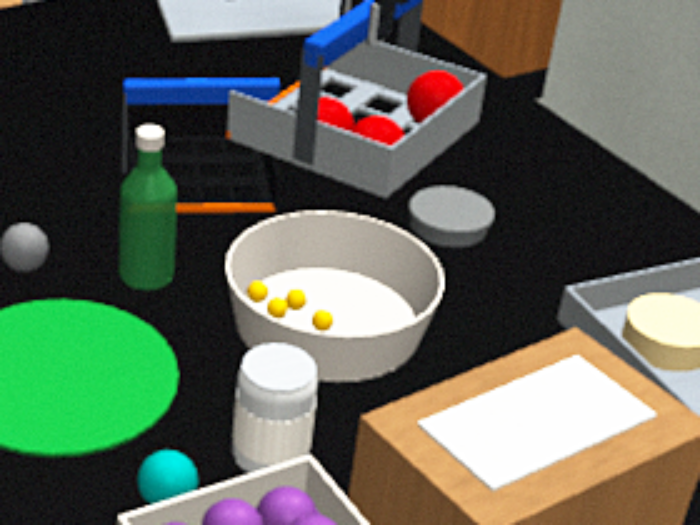

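The scene view shows all four yellows in the tub and all three reds in the sieve, one having moved to the middle row. Next is an arc to the bin with the lip facing the robot.

Call:
step_arm(
  steps=[
    [-12, 3, 0, 0, 0, 0.02, 0],
    [-25, 5, 0, 0, 0, 0.04, 0],
    [-31, 5, 0, 0, 0, 0.05, 0],
    [-31, 5, 0, 0, 0, 0.05, 0],
    [-32, 5, 0, 0, 0, 0.05, 0],
  ],
)

```text
clock: 9.02
position: [0.6259, 0.1657, 0.3155]
orientation: [-0.001, 0.612, 0.791, -0.002]
contact_force: [0.4, 0.8, -5.8]
opening: 0.0163
```

Call:
step_arm(
  steps=[
    [-32, 5, 0, 0, 0, 0.05, 0],
    [-32, 5, 0, 0, 0, 0.05, 0],
    [-33, 5, 0, 0, 0, 0.05, 0],
    [-33, 5, 0, 0, 0, 0.05, 0],
    [-33, 5, 0, 0, 0, 0.05, 0],
  ],
)

```text
clock: 9.43
position: [0.6752, 0.0085, 0.3152]
orientation: [-0.001, 0.706, 0.708, -0.002]
contact_force: [-0.0, -0.6, -6.3]
opening: 0.0165
```

Call:
step_arm(
  steps=[
    [-34, 5, 0, 0, 0, 0.05, 0],
    [-34, 5, 0, 0, 0, 0.05, 0],
    [-34, 5, 0, 0, 0, 0.05, 0],
    [-34, 5, 0, 0, 0, 0.05, 0],
    [-35, 5, 0, 0, 0, 0.05, 0],
  ],
)

```text
clock: 9.85
position: [0.6834, -0.1631, 0.3151]
orientation: [-0.002, 0.789, 0.614, -0.002]
contact_force: [0.1, 0.2, -6.1]
opening: 0.0166
```

Call:
step_arm(
  steps=[
    [-35, 5, 0, 0, 0, 0.05, 0],
    [-35, 5, 0, 0, 0, 0.05, 0],
    [-30, 5, 0, 0, 0, 0.04, 0],
    [-15, 3, 0, 0, 0, 0.02, 0],
    [0, 0, 0, 0, 0, 0, 0],
  ],
)

```text
clock: 10.27
position: [0.663, -0.2839, 0.3158]
orientation: [0.0, 0.838, 0.546, -0.004]
contact_force: [-0.7, -0.4, -6.0]
opening: 0.0166
```

Run:
```python
from h import *
p,R,s=pose();print(p,s['joint_positions'].round(2),R.as_matrix().round(2),np.degrees(np.arctan2(p[1],p[0])),np.hypot(p[0],p[1]))
b=np.array([.5475,-.2883]);u=b/np.linalg.norm(b);t=u*(.619+.042+.077)
plan([t[0],t[1],.235],down(62.2),6,fing=0)
f=grab_frame('wrist')[:,:,::-1];cv2.imwrite('pics/w6.png',f)
f=grab_frame('top')[:,:,::-1];cv2.imwrite('pics/t6.png',f)
```

```text
[ 0.66297662 -0.28389441  0.3157598 ] [-0.04  0.56  0.64  1.35 -0.33  1.34  0.18] [[ 0.4   0.91 -0.01]
 [ 0.91 -0.4  -0.  ]
 [-0.01 -0.   -1.  ]] -23.18118005786657 0.7212031800599038
[[-9.7, 2.6, 13.5, -0.001, 0.001, 0.012, 0.0], [-9.7, 2.6, 13.5, -0.0, 0.001, 0.011, 0.0], [-9.7, 2.8, 13.5, -0.001, 0.001, 0.012, 0.0], [-9.7, 2.9, 13.5, -0.0, 0.001, 0.012, 0.0], [-9.7, 3.0, 13.5, -0.001, 0.001, 0.011, 0.0]]
[[-9.6, 3.1, 13.4, -0.001, 0.001, 0.012, 0.0]]
turn deg 4.020917517483396 end [ 0.65303583 -0.34386571  0.23504229]
```

View pics/w6.png

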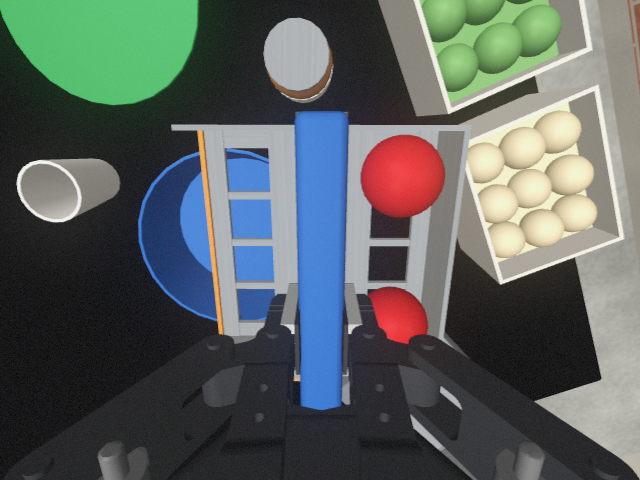

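View pics/t6.png

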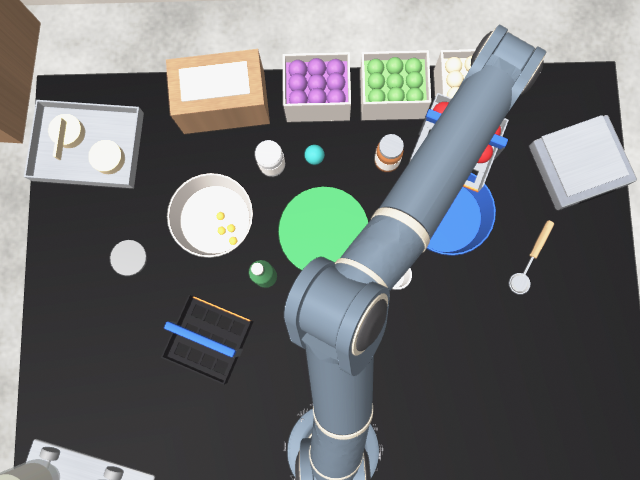

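The top view shows four yellows in the tub and the sieve outboard of the bin. The wrist view shows the lip over the bin's inner half. Next I align and lower.

Call:
step_arm(
  steps=[
    [-9, 2.5, 12, 0, 0, 0.012, 0],
    [-10, 2.5, 19, 0, 0, 0.012, 0],
    [-10, 3, 20, 0, 0, 0.012, 0],
    [-10, 3, 20, 0, 0, 0.012, 0],
    [-10, 3, 20, 0, 0, 0.012, 0],
  ],
)

```text
clock: 10.78
position: [0.6597, -0.3252, 0.2242]
orientation: [-0.001, 0.85, 0.526, -0.0]
contact_force: [0.4, -0.2, -5.7]
opening: 0.0168
```

Call:
step_arm(
  steps=[
    [-9, 3, 12, 0, 0, 0.012, 0],
    [0, 0, 3, 0, 0, 0, 0],
    [0, 0, 0, 0, 0, 0, 0],
  ],
)

```text
clock: 11.03
position: [0.6577, -0.3355, 0.2101]
orientation: [-0.001, 0.854, 0.52, -0.001]
contact_force: [-0.6, 0.0, -5.7]
opening: 0.0166
```

Run:
```python
from h import *
p,R,s=pose();print(p,s['joint_positions'].round(2),'lip',p+R.apply([0,-.077,.097]),'r',np.hypot(*(p[:2])))
f=grab_frame('scene')[:,:,::-1];cv2.imwrite('pics/s7.png',f)
```

```text
[ 0.65768801 -0.3355378   0.21012951] [ 0.05  0.67  0.61  1.43 -0.4   1.17  0.24] lip [ 0.58898435 -0.30009348  0.11337463] r 0.7383353837693865
```

View pics/s7.png

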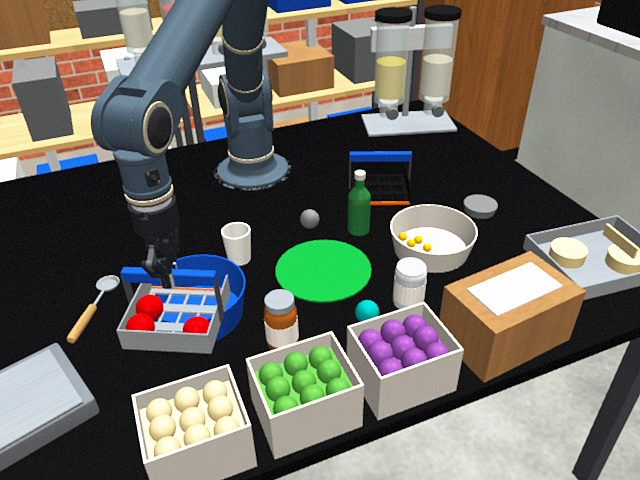

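The scene view shows the lip inside the bin's far rim, 42 mm short of its centre by the numbers, with the reds in the sieve. I tilt about the lip.

Call:
step_arm(
  steps=[
    [0, -6, -4.5, -0.06, 0, 0, 0],
    [0, -10, -7, -0.1, 0, 0, 0],
    [0, -10, -7, -0.1, 0, 0, 0],
    [0, -10, -7, -0.1, 0, 0, 0],
    [0, -10, -7, -0.1, 0, 0, 0],
  ],
)

```text
clock: 11.5
position: [0.6138, -0.3116, 0.2383]
orientation: [0.197, 0.83, 0.507, 0.121]
contact_force: [0.7, 0.5, -6.4]
opening: 0.0165
```

Run:
```python
from h import *
p,R,s=pose();print(p,s['joint_positions'].round(2),'lip',p+R.apply([0,-.077,.097]),np.degrees(np.arccos(-R.as_matrix()[2,2])))
```

```text
[ 0.61378213 -0.31162175  0.23829878] [-0.1   0.36  0.63  1.89 -0.42  0.51  0.3 ] lip [ 0.59159773 -0.29999019  0.11701169] 26.77476632750094
```

```bash
cat > kin.py <<'E'
from h import *
import itertools
from scipy.optimize import least_squares
D=[([-1.31291311,0.46946058,-0.04861446,1.53370286,0.0241221,1.14100959,-0.08227115],[.19076,.64690,.24924],[-1e-4,.142857,.989743,-.00099]),
([-.66,.27,.67,1.94,-.2,1.0,-1.01],[.5245,.0123,.2354],[0,.974,.226,0]),
([-.63,.33,.66,1.99,-.25,.9,-.96],[.5225,.0133,.1902],[0,.974,.228,.001]),
([-.78,.34,.34,1.61,-.12,1.22,.01],[.5543,.2733,.3129],[-.001,.542,.841,-.002]),
([-.69,.73,.31,1.28,-.18,1.61,.09],[.5974,.3012,.2093],[-.115,.512,.83,-.189]),
([-.04,.56,.64,1.35,-.33,1.34,.18],[.6630,-.2839,.3158],[0,.838,.546,-.004]),
([.05,.67,.61,1.43,-.4,1.17,.24],[.6577,-.3355,.2101],[-.001,.854,.52,-.001]),
([-.1,.36,.63,1.89,-.42,.51,.3],[.6138,-.3116,.2383],[.197,.83,.507,.121])]
def fk(q,L,s):
    d1,d2,e,d3,d4,o=L
    R=Rn.from_euler('z',s[0]*q[0]);p=np.array([0,0,d1])
    R=R*Rn.from_euler('y',q[1]);R=R*Rn.from_euler('z',s[1]*q[2]);p=p+R.apply([e,0,d2])
    R=R*Rn.from_euler('y',q[3]);R=R*Rn.from_euler('z',s[2]*q[4]);p=p+R.apply([-e+o*0,0,d3])
    R=R*Rn.from_euler('y',q[5]);R=R*Rn.from_euler('z',s[3]*q[6]);p=p+R.apply([o,0,0])*0+R.apply([0,0,d4])
    return p,R
if __name__=='__main__':
    for s in itertools.product((1,-1),repeat=4):
        def f(x):
            r=[];Rt=Rn.from_euler('z',x[6])
            for q,p,o in D:
                P,R=fk(q,x[:6],s);r+=list((P-p)*5);r+=list((R*Rt).apply([0,0,1])-Rn.from_quat([o[1],o[2],o[3],o[0]]).apply([0,0,1]));r+=list((R*Rt).apply([1,0,0])-Rn.from_quat([o[1],o[2],o[3],o[0]]).apply([1,0,0]))
            return r
        b=min((least_squares(f,[.3,.4,0,.4,.3,0,y]) for y in(0,1.57,3.1,-1.57)),key=lambda r:r.cost)
        if b.cost<.3:print(s,b.cost,b.x.round(4))
E
python3 kin.py
```

```text
(-1, -1, -1, -1) 0.06414702183488366 [2.9250e-01 4.5650e-01 2.1600e-02 4.9070e-01 2.5190e-01 8.0000e-04
 1.5698e+00]
```

```bash
cat > ik.py <<'E'
from kin import *
L=[.2925,.4565,.0216,.4907,.2519,0];S=(-1,-1,-1,-1);Rt=Rn.from_euler('z',1.5698)
lo=np.array([-2.59,-.33,-1.39,.1,-1.04,.21,-2.66]);hi=np.array([2.59,1.99,1.29,2.45,4.18,1.99,2.66])
for q,p,o in D:
    P,R=fk(q,L,S);print((P-p).round(3),np.degrees(((R*Rt).inv()*Rn.from_quat([o[1],o[2],o[3],o[0]])).magnitude()).round(1),end=' ')
print()
q0=np.array(D[-1][0])
def ik(p,R,seed=q0,w=.02):
    def f(q):
        P,Q=fk(q,L,S);return np.r_[(P-p)*10,3*((Q*Rt).inv()*R).as_rotvec(),w*(q-seed)]
    b=least_squares(f,np.clip(seed,lo+.03,hi-.03),bounds=(lo+.02,hi-.02));P,Q=fk(b.x,L,S)
    return b.x,np.linalg.norm(P-p),np.degrees(((Q*Rt).inv()*R).magnitude())
if __name__=='__main__':
    B=np.array([.5475,-.2883])
    for yaw in(62.2,90,120,150,30,0,-30,-60,):
        yd=np.array([-np.sin(np.radians(yaw)),np.cos(np.radians(yaw))]) # pour dir
        for lz in(.11,.15):
          q=q0
          for th in(20,40,52):
            R=down(yaw)*Rn.from_euler('x',-np.radians(th))
            lip=np.r_[B-yd*.045,lz];p=lip-R.apply([0,-.077,.097])
            best=None
            for sd in(q,):
                x,e,a=ik(p,R,sd)
            q=x
          print(yaw,lz,th,x.round(2),'err',e.round(3),a.round(1))
E
python3 ik.py
```

```text
[-0.042  0.016  0.003] 0.1 [ 0.014  0.019 -0.008] 0.3 [ 0.012  0.007 -0.01 ] 0.6 [-0.002  0.03  -0.001] 0.2 [-0.015  0.014  0.009] 0.1 [-0.008  0.008  0.01 ] 0.4 [-0.015  0.008  0.004] 0.3 [-0.002  0.011 -0.008] 0.5 
62.2 0.11 52 [-0.53  0.27  1.06  2.13 -1.02  0.23  0.87] err 0.023 9.5
62.2 0.15 52 [-0.73  0.24  1.27  2.13 -1.02  0.23  0.87] err 0.016 6.5
90 0.11 52 [ 1.62  0.39 -1.09  2.13 -1.02  0.23  1.64] err 0.007 2.7
90 0.15 52 [ 1.73  0.33 -1.21  2.14 -1.02  0.23  1.59] err 0.001 0.2
120 0.11 52 [ 1.21  0.39 -0.54  1.97 -1.02  0.79  1.99] err 0.0 0.0
120 0.15 52 [ 1.15  0.32 -0.47  1.95 -1.02  0.86  1.93] err 0.0 0.0
150 0.11 52 [ 0.58  0.53  0.21  1.72 -1.    1.39  2.27] err 0.0 0.0
150 0.15 52 [ 0.53  0.48  0.27  1.7  -1.    1.44  2.23] err 0.0 0.0
30 0.11 52 [-0.68  0.44  1.12  2.14  1.11  0.23 -1.82] err 0.0 0.0
30 0.15 52 [-0.81  0.41  1.27  2.13  0.83  0.25 -1.51] err 0.0 0.0
0 0.11 52 [-0.78  0.81  1.27  1.96  0.18  0.6  -1.46] err 0.0 0.0
0 0.15 52 [-0.79  0.7   1.27  1.93  0.32  0.67 -1.51] err 0.0 0.0
-30 0.11 52 [-0.65  1.01  1.27  1.7  -0.04  1.1  -1.63] err 0.0 0.0
-30 0.15 52 [-0.65  0.93  1.27  1.68  0.04  1.15 -1.64] err 0.0 0.0
-60 0.11 52 [-0.45  1.13  1.26  1.45 -0.2   1.57 -1.85] err 0.0 0.0
-60 0.15 52 [-0.44  1.07  1.26  1.43 -0.13  1.6  -1.85] err 0.0 0.0
```

```bash
cat > scan.py <<'E'
from ik import *
B=np.array([.5475,-.2883])
for yaw in(30,10,-10,-30,-60,120,150):
    yd=np.array([-np.sin(np.radians(yaw)),np.cos(np.radians(yaw))])
    for j3 in(-.6,-.2,.2,.6,1.):
      row=[]
      for th in(0,52):
        R=down(yaw)*Rn.from_euler('x',-np.radians(th));lip=np.r_[B-yd*.045,.115];p=lip-R.apply([0,-.077,.097])
        def f(q):
            P,Q=fk(q,L,S);return np.r_[(P-p)*10,3*((Q*Rt).inv()*R).as_rotvec(),(q[2]-j3)*1]
        b=min((least_squares(f,np.clip(s,lo+.03,hi-.03),bounds=(lo+.02,hi-.02)) for s in([.5-j3,.7,j3,1.6,0,1,np.radians(yaw-62)],[.5-j3,.7,j3,1.6,.7,1,np.radians(yaw-62)],[.5-j3,.7,j3,1.6,-.7,1,np.radians(yaw-62)])),key=lambda b:b.cost)
        row.append((b.x.round(2).tolist(),round(b.cost,4)))
      if max(r[1] for r in row)<1e-3:print(yaw,j3,*row)
E
python3 scan.py
```

```text
[-0.042  0.016  0.003] 0.1 [ 0.014  0.019 -0.008] 0.3 [ 0.012  0.007 -0.01 ] 0.6 [-0.002  0.03  -0.001] 0.2 [-0.015  0.014  0.009] 0.1 [-0.008  0.008  0.01 ] 0.4 [-0.015  0.008  0.004] 0.3 [-0.002  0.011 -0.008] 0.5 
30 -0.6 ([0.99, 0.67, -0.6, 1.42, 0.39, 1.16, -0.71], np.float64(0.0)) ([0.87, 0.27, -0.6, 2.12, 1.61, 0.68, -2.02], np.float64(0.0))
30 -0.2 ([0.72, 0.6, -0.2, 1.43, 0.13, 1.12, -0.55], np.float64(0.0)) ([0.51, 0.23, -0.2, 2.12, 1.55, 0.59, -2.01], np.float64(0.0))
30 0.2 ([0.43, 0.6, 0.2, 1.43, -0.13, 1.12, -0.4], np.float64(0.0)) ([0.14, 0.23, 0.2, 2.12, 1.49, 0.51, -2.0], np.float64(0.0))
30 0.6 ([0.16, 0.67, 0.6, 1.42, -0.39, 1.16, -0.23], np.float64(0.0)) ([-0.23, 0.26, 0.6, 2.13, 1.41, 0.43, -1.98], np.float64(0.0))
30 1.0 ([-0.06, 0.84, 1.0, 1.42, -0.72, 1.27, -0.06], np.float64(0.0)) ([-0.58, 0.36, 1.0, 2.13, 1.23, 0.3, -1.89], np.float64(0.0))
10 -0.6 ([1.06, 0.62, -0.6, 1.5, 0.37, 1.13, -1.01], np.float64(0.0)) ([0.77, 0.38, -0.6, 2.0, 1.42, 1.02, -2.11], np.float64(0.0))
10 -0.2 ([0.77, 0.55, -0.2, 1.51, 0.12, 1.09, -0.85], np.float64(0.0)) ([0.43, 0.32, -0.2
[... 2264 characters left out ...]
44, 0.32, 1.6, -2.24], np.float64(0.0))
-60 1.0 ([-0.17, 0.46, 1.0, 1.89, -0.45, 1.04, -1.6], np.float64(0.0)) ([-0.35, 0.94, 1.0, 1.45, 0.04, 1.56, -2.03], np.float64(0.0))
120 -0.6 ([0.78, 0.6, -0.6, 1.53, 0.36, 1.12, 0.62], np.float64(0.0)) ([1.26, 0.4, -0.6, 1.97, -0.99, 0.78, 1.97], np.float64(0.0))
150 -0.6 ([0.77, 0.49, -0.6, 1.7, 0.31, 1.05, 1.12], np.float64(0.0)) ([1.22, 0.58, -0.6, 1.73, -0.64, 1.17, 2.05], np.float64(0.0))
150 -0.2 ([0.46, 0.43, -0.2, 1.7, 0.1, 1.03, 1.27], np.float64(0.0)) ([0.91, 0.52, -0.2, 1.72, -0.83, 1.28, 2.18], np.float64(0.0))
150 0.2 ([0.13, 0.43, 0.2, 1.7, -0.1, 1.03, 1.41], np.float64(0.0)) ([0.59, 0.52, 0.2, 1.72, -0.99, 1.39, 2.27], np.float64(0.0))
```

Joint 6 would reach its limit before 50° in this direction. The kinematic fit favours pouring sideways with yaw near -20°. I level, lift and re-orient.

Call:
step_arm(
  steps=[
    [0, 6, 3, 0.06, 0, 0, 0],
    [0, 10, 6, 0.1, 0, 0, 0],
    [0, 10, 6, 0.1, 0, 0, 0],
    [0, 10, 6, 0.1, 0, 0, 0],
    [0, 10, 2, 0.1, 0, 0, 0],
  ],
)

```text
clock: 11.92
position: [0.6605, -0.3347, 0.2292]
orientation: [-0.0, 0.853, 0.522, 0.001]
contact_force: [0.4, -1.0, -4.8]
opening: 0.0165
```

Call:
step_arm(
  steps=[
    [0, 0, -10, 0, 0, 0, 0],
    [0, 0, -20, 0, 0, 0, 0],
    [0, 0, -20, 0, 0, 0, 0],
    [0, 0, -20, 0, 0, 0, 0],
    [0, 0, -5, 0, 0, 0, 0],
  ],
)

```text
clock: 12.33
position: [0.6603, -0.3366, 0.3078]
orientation: [0.005, 0.853, 0.521, 0.003]
contact_force: [0.6, -0.9, -2.8]
opening: 0.0166
```

Run:
```python
from h import *
p,R,s=pose();print(p,s['joint_positions'].round(2),R.as_matrix()[2].round(3))
B=np.array([.5475,-.2883]);y=np.radians(-20);yd=np.array([-np.sin(y),np.cos(y)]);t=B-yd*(.045+.077);print(t)
plan([*t,.29],down(-20),20,fing=0)
```

```text
[ 0.66028135 -0.33660074  0.30780525] [ 0.03  0.6   0.65  1.31 -0.36  1.33  0.21] [ 0.001  0.011 -1.   ]
[ 0.50577354 -0.4029425 ]
[[-6.5, -5.4, 0.8, 0.0, -0.0, 0.072, 0.0], [-6.8, -4.9, 0.9, 0.001, -0.001, 0.073, 0.0], [-7.2, -4.3, 0.8, 0.0, -0.0, 0.072, 0.0], [-7.5, -3.9, 0.8, 0.001, -0.001, 0.072, 0.0], [-7.7, -3.3, 0.9, 0.0, -0.0, 0.072, 0.0]]
[[-8.0, -2.7, 0.8, 0.001, -0.001, 0.073, 0.0], [-8.1, -2.1, 0.9, -0.0, 0.0, 0.072, 0.0], [-8.3, -1.6, 0.8, 0.0, -0.0, 0.072, 0.0], [-8.3, -0.9, 0.9, 0.001, -0.001, 0.072, 0.0], [-8.4, -0.4, 0.9, 0.0, -0.0, 0.073, 0.0]]
[[-8.5, 0.3, 0.8, 0.001, -0.001, 0.072, 0.0], [-8.3, 0.9, 0.9, 0.0, -0.0, 0.072, 0.0], [-8.3, 1.4, 0.9, 0.001, -0.001, 0.073, 0.0], [-8.1, 2.1, 0.9, -0.0, 0.0, 0.072, 0.0], [-8.0, 2.6, 0.9, 0.0, -0.0, 0.072, 0.0]]
[[-7.8, 3.3, 0.8, 0.001, -0.001, 0.072, 0.0], [-7.5, 3.7, 0.9, 0.0, -0.0, 0.073, 0.0], [-7.2, 4.3, 0.9, 0.001, -0.001, 0.072, 0.0], [-6.9, 4.9, 0.9, 0.0, -0.0, 0.072, 0.0], [-6.5, 5.3, 0.9, 0.0, -0.001, 0.072, 0.0]]
turn deg 82.82068652222706 end [ 0.50580576 -0.4029841   0.28999429]
```

Call:
step_arm(
  steps=[
    [-3, -2.5, 0, 0, 0, 0.036, 0],
    [-6.5, -5.5, 1, 0, 0, 0.072, 0],
    [-7, -4.5, 1, 0, 0, 0.072, 0],
    [-7, -4.5, 1, 0, 0, 0.072, 0],
    [-7.5, -4, 1, 0, 0, 0.072, 0],
  ],
)

```text
clock: 12.75
position: [0.6234, -0.3489, 0.298]
orientation: [0.0, 0.927, 0.375, 0.001]
contact_force: [0.4, -0.4, -4.4]
opening: 0.0163
```

Call:
step_arm(
  steps=[
    [-8, -3, 1, 0, 0, 0.072, 0],
    [-8, -2.5, 1, 0, 0, 0.072, 0],
    [-8.5, -2, 1, 0, 0, 0.072, 0],
    [-8.5, -1, 1, 0, 0, 0.072, 0],
    [-8.5, -0.5, 1, 0, 0, 0.072, 0],
  ],
)

```text
clock: 13.17
position: [0.5842, -0.3661, 0.293]
orientation: [0.0, 0.979, 0.203, 0.001]
contact_force: [0.5, -0.3, -5.9]
opening: 0.0165
```

Call:
step_arm(
  steps=[
    [-8.5, 0, 1, 0, 0, 0.072, 0],
    [-8.5, 1, 1, 0, 0, 0.072, 0],
    [-8.5, 1.5, 1, 0, 0, 0.072, 0],
    [-8, 2, 1, 0, 0, 0.072, 0],
    [-8, 2.5, 1, 0, 0, 0.072, 0],
  ],
)

```text
clock: 13.58
position: [0.546, -0.384, 0.288]
orientation: [0.0, 1.0, 0.024, 0.002]
contact_force: [-0.7, -0.4, -4.3]
opening: 0.0162
```

Call:
step_arm(
  steps=[
    [-8, 3, 1, 0, 0, 0.072, 0],
    [-7.5, 4, 1, 0, 0, 0.072, 0],
    [-7, 4.5, 1, 0, 0, 0.072, 0],
    [-6.5, 5, 1, 0, 0, 0.072, 0],
    [-3.5, 3, 0, 0, 0, 0.06, 0],
  ],
)

```text
clock: 14.0
position: [0.511, -0.4015, 0.2839]
orientation: [-0.0, 0.989, -0.15, 0.001]
contact_force: [-0.1, 0.4, -4.8]
opening: 0.0165
```

Run:
```python
from h import *
p,R,s=pose();print(p,s['joint_positions'].round(2),R.as_matrix()[2].round(3))
plan([.5058,-.403,.207],down(-20),5,fing=0)
```

```text
[ 0.51103779 -0.40151795  0.28389799] [-0.07  0.57  1.03  1.6  -0.51  1.26 -0.82] [ 0.002 -0.001 -1.   ]
[[-0.9, 0.6, 15.4, -0.0, -0.0, 0.01, 0.0], [-1.0, 0.6, 15.4, -0.0, -0.001, 0.009, 0.0], [-0.9, 0.6, 15.3, -0.0, -0.0, 0.01, 0.0], [-0.9, 0.7, 15.4, -0.0, -0.001, 0.01, 0.0], [-0.9, 0.6, 15.4, -0.001, -0.0, 0.01, 0.0]]
turn deg 2.7953032502993063 end [ 0.5058218  -0.4030083   0.20698918]
```

Call:
step_arm(
  steps=[
    [-1, 0.5, 12, 0, 0, 0.01, 0],
    [-1, 0.5, 18, 0, 0, 0.01, 0],
    [-1, 0.5, 18, 0, 0, 0.01, 0],
    [-1, 0.5, 18, 0, 0, 0.01, 0],
    [-1, 0.5, 10, 0, 0, 0.01, 0],
  ],
)

```text
clock: 14.42
position: [0.5063, -0.4003, 0.2046]
orientation: [-0.001, 0.985, -0.172, -0.001]
contact_force: [-0.6, 1.4, -4.9]
opening: 0.0164
```

Run:
```python
from h import *
p,R,s=pose();print(p,s['joint_positions'].round(2),'lip',p+R.apply([0,-.077,.097]))
f=grab_frame('scene')[:,:,::-1];cv2.imwrite('pics/s8.png',f)
f=grab_frame('wrist')[:,:,::-1];cv2.imwrite('pics/w8.png',f)
```

```text
[ 0.50633192 -0.40034393  0.20456067] [-0.04  0.64  0.99  1.7  -0.58  1.13 -0.8 ] lip [ 0.53230787 -0.3276144   0.10774298]
```

View pics/s8.png

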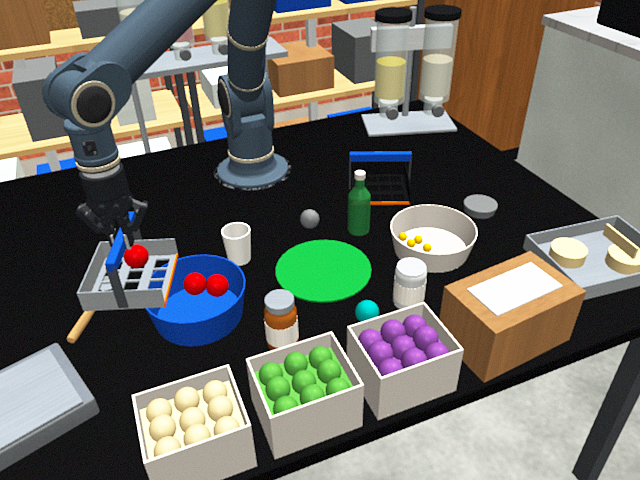

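View pics/w8.png

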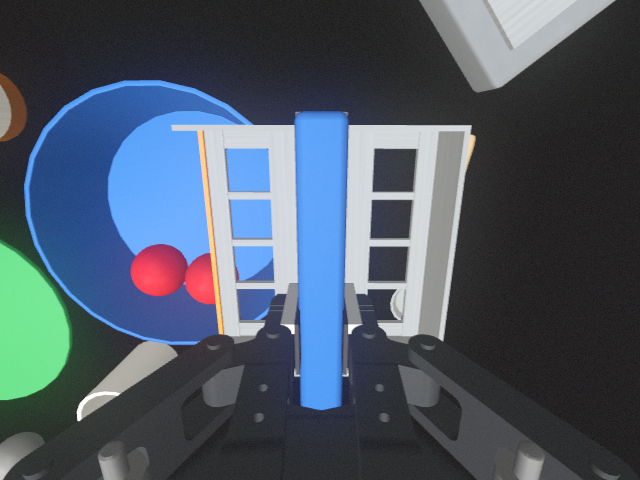

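Two reds already rolled into the bin during the first tilt, and one is left in the sieve. The lip is over the bin at (0.532, -0.328), so I tip.

Call:
step_arm(
  steps=[
    [0, -6, -4.5, -0.06, 0, 0, 0],
    [0, -10, -7, -0.1, 0, 0, 0],
    [0, -10, -7, -0.1, 0, 0, 0],
    [0, -10, -7, -0.1, 0, 0, 0],
    [0, -10, -7, -0.1, 0, 0, 0],
  ],
)

```text
clock: 14.93
position: [0.5252, -0.3541, 0.2328]
orientation: [0.226, 0.959, -0.168, -0.037]
contact_force: [-0.7, -0.6, -4.4]
opening: 0.0165
```

Run:
```python
from h import *
p,R,s=pose();print(p,s['joint_positions'].round(2),'lip',p+R.apply([0,-.077,.097]),np.degrees(np.arccos(-R.as_matrix()[2,2])))
```

```text
[ 0.52517274 -0.35405417  0.23281419] [-0.47  0.73  1.24  1.78 -0.3   0.95 -1.13] lip [ 0.53443983 -0.33015194  0.11164982] 26.50168818244013
```

Call:
step_arm(
  steps=[
    [0, -8, -6, -0.08, 0, 0, 0],
    [0, -8, -6, -0.08, 0, 0, 0],
    [0, 0, 0, 0, 0, 0, 0],
  ],
)

```text
clock: 15.18
position: [0.5357, -0.3294, 0.2311]
orientation: [0.3, 0.939, -0.159, -0.051]
contact_force: [0.8, 1.2, -6.3]
opening: 0.0162
```

Run:
```python
from h import *
p,R,s=pose();print(p,s['joint_positions'].round(2),'lip',p+R.apply([0,-.077,.097]),np.degrees(np.arccos(-R.as_matrix()[2,2])))
f=grab_frame('scene')[:,:,::-1];cv2.imwrite('pics/s9.png',cv2.resize(f[160:380,20:300],None,fx=2.5,fy=2.5))
```

```text
[ 0.53568158 -0.32944236  0.23107501] [-0.57  0.78  1.25  1.8  -0.16  0.91 -1.29] lip [ 0.53770868 -0.32322959  0.10740087] 35.41895054571103
```

View pics/s9.png

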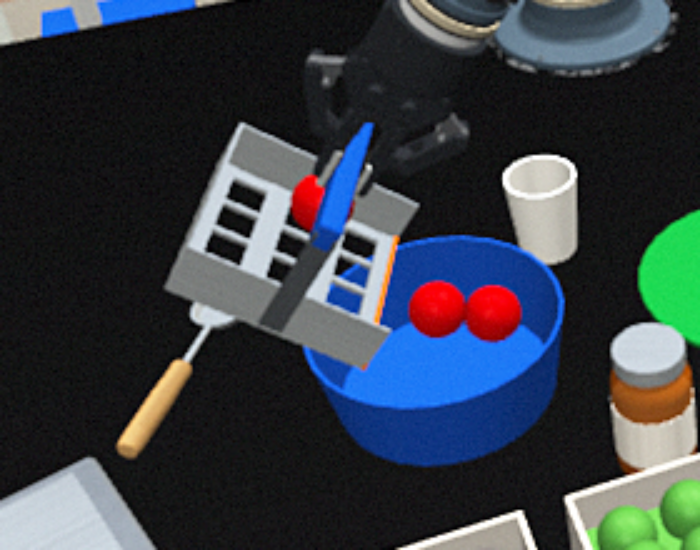

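The scene crop shows the sieve at 35°, with the last red ball still in its middle-row hole and two reds in the bin. I shift it a little along the bar toward the bin's middle and tip further.

Call:
step_arm(
  steps=[
    [8, -5, -4, -0.05, 0, 0, 0],
    [8, -5, -4, -0.05, 0, 0, 0],
    [4, -5, -4, -0.05, 0, 0, 0],
    [0, -5, -4, -0.05, 0, 0, 0],
    [0, -5, -4, -0.05, 0, 0, 0],
  ],
)

```text
clock: 15.65
position: [0.5609, -0.3135, 0.2331]
orientation: [0.415, 0.893, -0.158, -0.071]
contact_force: [-0.4, 0.1, -3.7]
opening: 0.0164
```

Call:
step_arm(
  steps=[
    [0, -5, -4, -0.05, 0, 0, 0],
    [0, 0, 0, 0, 0, 0, 0],
    [0, 0, 0, 0, 0, 0, 0],
    [0, 0, 0, 0, 0, 0, 0],
  ],
)

```text
clock: 15.98
position: [0.5615, -0.3083, 0.2318]
orientation: [0.436, 0.883, -0.156, -0.076]
contact_force: [-0.1, -1.4, -2.8]
opening: 0.0163
```

Run:
```python
from h import *
p,R,s=pose();print(p,s['joint_positions'].round(2),'lip',p+R.apply([0,-.077,.097]),np.degrees(np.arccos(-R.as_matrix()[2,2])))
f=grab_frame('scene')[:,:,::-1];cv2.imwrite('pics/s10.png',cv2.resize(f[160:380,20:300],None,fx=2.5,fy=2.5))
```

```text
[ 0.56153102 -0.30826475  0.23183683] [-0.66  0.95  1.27  1.77  0.03  0.92 -1.55] lip [ 0.55139619 -0.3367936   0.11174774] 52.59265236472626
```

View pics/s10.png

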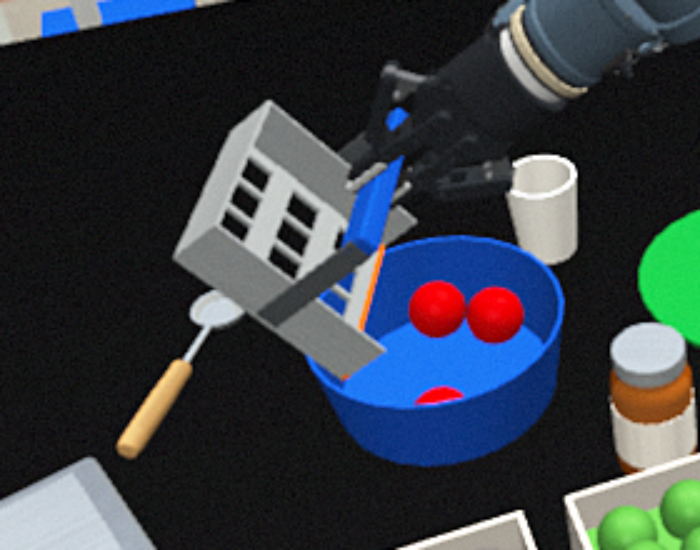

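All three reds are in the bin and the sieve is empty. I level it, lift, and return to the mat.

Call:
step_arm(
  steps=[
    [0, 8, -2, 0.08, 0, 0, 0],
    [0, 11, -2, 0.11, 0, 0, 0],
    [0, 11, -2, 0.11, 0, 0, 0],
    [0, 11, -2, 0.11, 0, 0, 0],
    [0, 11, -2, 0.11, 0, 0, 0],
  ],
)

```text
clock: 16.45
position: [0.5497, -0.3393, 0.2745]
orientation: [0.193, 0.966, -0.17, -0.032]
contact_force: [0.3, 0.4, -5.1]
opening: 0.0165
```

Call:
step_arm(
  steps=[
    [0, 11, -2, 0.11, 0, 0, 0],
    [0, 11, -2, 0.11, 0, 0, 0],
    [0, 11, -2, 0.11, 0, 0, 0],
    [0, 8, -2, 0.07, 0, 0, 0],
    [0, 0, -10, 0, 0, 0, 0],
  ],
)

```text
clock: 16.87
position: [0.5303, -0.3814, 0.3013]
orientation: [0.001, 0.984, -0.18, -0.0]
contact_force: [-1.6, -1.0, -3.4]
opening: 0.0163
```

Run:
```python
from h import *
p,R,s=pose();print(p,s['joint_positions'].round(2),R.as_matrix().round(3))
print('A');plan([p[0],p[1],.33],down(-20),3,fing=0)
plan([.521,.011,.30],down(26.3),20,np.array([p[0],p[1],.33]),down(-20),fing=0)
```

```text
[ 0.53029149 -0.38143854  0.30127958] [-0.04  0.51  0.91  1.56 -0.41  1.27 -1.01] [[ 0.935 -0.354 -0.   ]
 [-0.354 -0.935 -0.002]
 [ 0.     0.002 -1.   ]]
A
[[0.0, 0.0, -9.6, 0.001, -0.0, -0.004, 0.0], [0.0, 0.0, -9.5, 0.0, -0.0, -0.004, 0.0], [0.0, 0.0, -9.6, 0.001, -0.0, -0.005, 0.0]]
turn deg 0.7410336898697797 end [ 0.5302988  -0.38139309  0.32997954]
[[-7.1, -18.3, 1.5, 0.0, 0.0, -0.04, 0.0], [-6.5, -18.5, 1.5, 0.0, 0.0, -0.041, 0.0], [-5.6, -18.8, 1.5, 0.0, 0.0, -0.04, 0.0], [-4.9, -19.0, 1.5, 0.0, 0.0, -0.041, 0.0], [-4.1, -19.2, 1.5, 0.0, 0.0, -0.04, 0.0]]
[[-3.3, -19.4, 1.5, 0.0, 0.0, -0.04, 0.0], [-2.6, -19.4, 1.5, 0.0, 0.0, -0.041, 0.0], [-1.7, -19.6, 1.5, 0.0, 0.0, -0.04, 0.0], [-1.0, -19.6, 1.5, 0.0, 0.0, -0.041, 0.0], [-0.2, -19.6, 1.5, 0.0, 0.0, -0.04, 0.0]]
[[0.6, -19.6, 1.5, 0.0, 0.0, -0.04, 0.0], [1.4, -19.6, 1.5, 0.0, 0.0, -0.041, 0.0], [2.2, -19.5, 1.5, 0.0, 0.0, -0.04, 0.0], [3.0, -19.4, 1.5, 0.0, 0.0, -0.041, 0.0], [3.8, -19.3, 1.5, 0.0, 0.0, -0.04, 0.0]]
[[4.5, -19.1, 1.5, 0.0, 0.0, -0.04, 0.0], [5.3, -18.9, 1.5, 0.0, 0.0, -0.041, 0.0], [6.1, -18.6, 1.5, 0.0, 0.0, -0.04, 0.0], [6.8, -18.4, 1.5, 0.0, 0.0, -0.041, 0.0], [7.5, -18.2, 1.5, 0.0, 0.0, -0.04, 0.0]]
turn deg 46.30000000000001 end [0.52095518 0.01102207 0.3       ]
```

Call:
step_arm(
  steps=[
    [-7, -18, 0, 0, 0, -0.04, 0],
    [-6.5, -18.5, 0, 0, 0, -0.04, 0],
    [-5.5, -19, 0, 0, 0, -0.04, 0],
    [-5, -19, 0, 0, 0, -0.04, 0],
    [-4, -19, 0, 0, 0, -0.04, 0],
  ],
)

```text
clock: 17.28
position: [0.534, -0.2761, 0.3001]
orientation: [0.001, 0.997, -0.074, -0.0]
contact_force: [-0.4, 0.2, -4.0]
opening: 0.0166
```

Call:
step_arm(
  steps=[
    [-3.5, -19.5, 0, 0, 0, -0.04, 0],
    [-2.5, -19.5, 0, 0, 0, -0.04, 0],
    [-2, -19.5, 0, 0, 0, -0.04, 0],
    [-1, -19.5, 0, 0, 0, -0.04, 0],
    [0, -19.5, 0, 0, 0, -0.04, 0],
  ],
)

```text
clock: 17.7
position: [0.5318, -0.1782, 0.3001]
orientation: [0.001, 1.0, 0.026, 0.0]
contact_force: [0.3, 0.2, -4.2]
opening: 0.0162
```

Call:
step_arm(
  steps=[
    [0.5, -19.5, 0, 0, 0, -0.04, 0],
    [1.5, -19.5, 0, 0, 0, -0.04, 0],
    [2, -19.5, 0, 0, 0, -0.04, 0],
    [3, -19.5, 0, 0, 0, -0.04, 0],
    [4, -19.5, 0, 0, 0, -0.04, 0],
  ],
)

```text
clock: 18.12
position: [0.5302, -0.0802, 0.3]
orientation: [0.001, 0.992, 0.126, 0.0]
contact_force: [0.2, -0.6, -4.3]
opening: 0.0168
```

Call:
step_arm(
  steps=[
    [4.5, -19, 0, 0, 0, -0.04, 0],
    [5.5, -19, 0, 0, 0, -0.04, 0],
    [6, -18.5, 0, 0, 0, -0.04, 0],
    [7, -18.5, 0, 0, 0, -0.04, 0],
    [7.5, -18, 0, 0, 0, -0.04, 0],
  ],
)

```text
clock: 18.53
position: [0.5294, 0.0189, 0.2999]
orientation: [0.0, 0.974, 0.225, 0.0]
contact_force: [-0.3, 0.1, -4.2]
opening: 0.0166
```

Call:
step_arm(
  steps=[
    [0, 0, 0, 0, 0, 0, 0],
    [0, 0, 0, 0, 0, 0, 0],
  ],
)

```text
clock: 18.7
position: [0.5296, 0.0203, 0.2995]
orientation: [0.0, 0.974, 0.226, 0.0]
contact_force: [0.2, -0.2, -4.2]
opening: 0.0162
```

Run:
```python
from h import *
p,R,s=pose();print(p,s['joint_positions'].round(2),R.as_matrix().round(3))
plan([.521,.011,.125],down(26.3),7,fing=0)
f=grab_frame('wrist')[:,:,::-1];cv2.imwrite('pics/w11.png',f)
```

```text
[0.52961839 0.02034211 0.29947381] [-0.7   0.21  0.7   1.84 -0.15  1.14 -1.07] [[ 0.898  0.44   0.   ]
 [ 0.44  -0.898 -0.   ]
 [-0.     0.    -1.   ]]
[[-1.7, 0.6, 24.9, 0.0, 0.0, -0.0, 0.0], [-1.7, 0.7, 25.0, 0.0, 0.0, -0.001, 0.0], [-1.7, 0.6, 24.9, 0.0, 0.0, -0.0, 0.0], [-1.7, 0.7, 24.9, 0.0, 0.0, -0.001, 0.0], [-1.7, 0.6, 24.9, 0.0, 0.0, -0.0, 0.0]]
[[-1.7, 0.7, 25.0, 0.0, 0.0, -0.001, 0.0], [-1.6, 0.6, 24.9, 0.0, 0.0, -0.0, 0.0]]
turn deg 0.19443452853786694 end [0.52103087 0.01104    0.12497605]
```

View pics/w11.png

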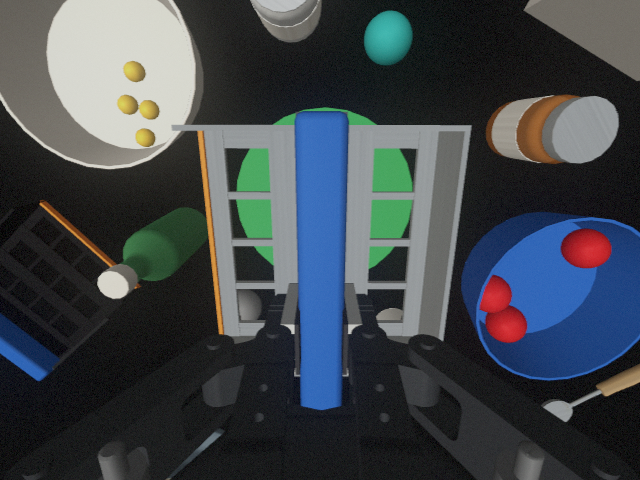

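The wrist view shows four yellows in the tub (~140,105), three reds in the bin (~585,250 and 500,310), and the empty sieve over the mat. Next I lower it.

Call:
step_arm(
  steps=[
    [-1.5, 0.5, 20, 0, 0, 0, 0],
    [-1.5, 0.5, 30, 0, 0, 0, 0],
    [-1.5, 1, 30, 0, 0, 0, 0],
    [-1.5, 0.5, 30, 0, 0, 0, 0],
    [-2, 0.5, 30, 0, 0, 0, 0],
  ],
)

```text
clock: 19.17
position: [0.524, 0.0115, 0.1586]
orientation: [0.001, 0.975, 0.224, 0.001]
contact_force: [-0.4, 0.6, -3.6]
opening: 0.0163
```

Call:
step_arm(
  steps=[
    [-2, 1, 20, 0, 0, 0, 0],
    [-2, 0.5, 12, 0, 0, 0, 0],
    [0, 0, 3, 0, 0, 0, 0],
    [0, 0, 2, 0, 0, 0, 0],
    [0, 0, 0, 0, 0, 0, 0],
  ],
)

```text
clock: 19.58
position: [0.5217, 0.0093, 0.123]
orientation: [0.0, 0.975, 0.224, 0.001]
contact_force: [0.7, 0.8, -3.3]
opening: 0.0163
```

Call:
step_arm(
  steps=[
    [0, 0, 2, 0, 0, 0, 0],
    [0, 0, 2, 0, 0, 0, 0],
    [0, 0, 2, 0, 0, 0, 0],
    [0, 0, 0, 0, 0, 0, 0],
  ],
)

```text
clock: 19.92
position: [0.5214, 0.0101, 0.117]
orientation: [-0.0, 0.974, 0.225, 0.001]
contact_force: [0.2, 0.6, -1.6]
opening: 0.0164
```

Call:
step_arm(
  steps=[
    [0, 0, 0.7, 0, 0, 0, 0],
    [0, 0, 0, 0, 0, 0, 0.3],
    [0, 0, 0, 0, 0, 0, 0.6],
    [0, 0, 0, 0, 0, 0, 1],
    [0, 0, 0, 0, 0, 0, 1],
  ],
)

```text
clock: 20.33
position: [0.5211, 0.01, 0.1158]
orientation: [0.0, 0.974, 0.225, 0.0]
contact_force: [-0.3, 0.1, 0.6]
opening: 0.0612
```

Call:
step_arm(
  steps=[
    [0, 0, 0, 0, 0, 0, 1],
    [0, 0, 0, 0, 0, 0, 1],
    [0, 0, 0, 0, 0, 0, 1],
  ],
)

```text
clock: 20.58
position: [0.5209, 0.01, 0.1157]
orientation: [-0.0, 0.974, 0.224, 0.0]
contact_force: [0.4, -0.0, -0.5]
opening: 0.0854
```

Call:
step_arm(
  steps=[
    [0, 0, -15, 0, 0, 0, 1],
    [0, 0, -30, 0, 0, 0, 1],
    [0, 0, -35, 0, 0, 0, 1],
    [0, 0, -35, 0, 0, 0, 1],
    [0, 0, -35, 0, 0, 0, 1],
  ],
)

```text
clock: 21.0
position: [0.5205, 0.0097, 0.2671]
orientation: [0.0, 0.975, 0.224, -0.0]
contact_force: [0.6, 0.7, -0.2]
opening: 0.0854
```

Call:
step_arm(
  steps=[
    [40, 0, -20, 0, 0, 0, 1],
    [40, 0, -20, 0, 0, 0, 1],
    [0, 0, 0, 0, 0, 0, 1],
  ],
)

```text
clock: 21.25
position: [0.5945, 0.0475, 0.3069]
orientation: [0.0, 0.974, 0.228, 0.006]
contact_force: [0.9, 1.8, -1.4]
opening: 0.0853
```

Run:
```python
from h import *
p,R,s=pose();print(s['clock'],p,s['opening'])
t=grab_frame('top')[:,:,::-1];cv2.imwrite('pics/t12.png',t)
f=grab_frame('scene')[:,:,::-1];cv2.imwrite('pics/s12.png',f)
f=np.ascontiguousarray(f)
m=cv2.inRange(cv2.cvtColor(f,cv2.COLOR_BGR2HSV),(100,120,60),(125,255,255));k,l,st,ce=cv2.connectedComponentsWithStats(m)
for i in range(1,k):
    if st[i][4]>300: print(st[i],ce[i],onplane('scene',ce[i],.118))
```

```text
21.25 [0.59446762 0.04747748 0.30693267] 0.08533902572774045
[277   0  41  13 397] [295.70780856   4.80604534] [-1.29626942  0.63244784  0.118     ]
[369 151  44  11 449] [390.63474388 156.00222717] [0.28245482 0.31051619 0.118     ]
[ 59 154  39  17 380] [ 78.21578947 161.70789474] [-0.04214149 -0.46986836  0.118     ]
[292 211  62  39 824] [322.39199029 230.01092233] [0.52064766 0.01131197 0.118     ]
[ 141  254  105   93 6691] [193.54864744 300.23419519] [ 0.63060019 -0.30055482  0.118     ]
```

View pics/s12.png

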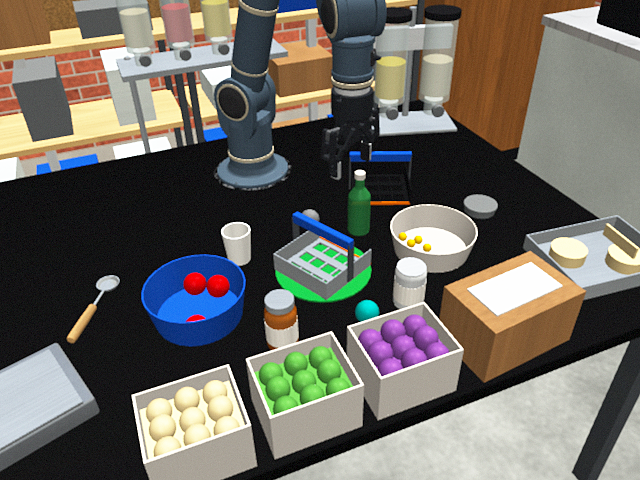

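View pics/t12.png

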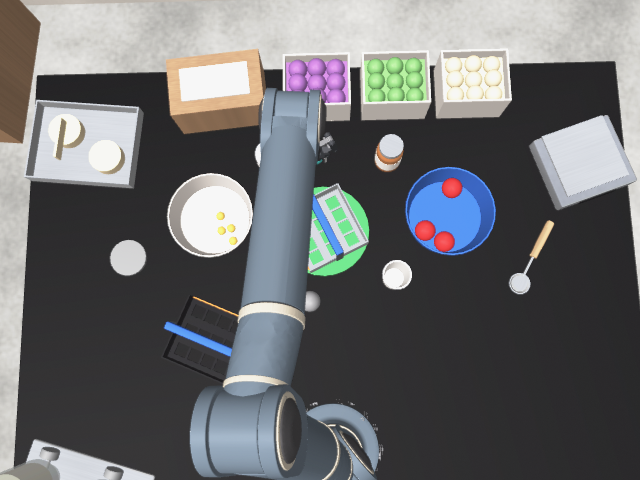

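The top view shows four yellows in the tub, three reds in the bin, and the sieve upright on the mat within about 2 mm of its middle. The arm is clear and the bystanders have not moved. I hand in.

```bash
python3 -c "
from workcell import arm
print(arm.finish_job(), arm.get_state()['clock'])"
```

```text
the job is handed in; nothing more can be done
the job is handed in; nothing more can be done
```

The job is done and handed in at about 21 s of the 67 s allowed. No verdict was reported.

- **Yellow sweets:** One 25° rock over the white tub dropped all four through. The camera then showed all four in the tub and all three reds still in the sieve.
- **Red sweets:** Two rolled out over the lip into the bin during my first tilt of only about 27°, below the stated 36°. I noticed this only afterwards in the pictures. I had stopped that tilt because a wrist joint was nearing its limit, then re-oriented and poured the last one sideways at about 52°.
- **Final pictures:** These show four yellows in the tub, three reds in the bin, and the empty sieve standing upright on the mat. Its bar centre measures (0.521, 0.011), against (0.521, 0.011) for the mat.
- **Other things:** The arm was clear of everything at the end. The bystanders in view looked unmoved; the arm hid the white one behind the mat in the last top view, but the scene view showed it standing. I judged this by eye rather than measuring it.

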